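Clear a stray cap off the capping dial and hold the guard open for the fitter

ROBOT

A 7-joint arm with a two-finger parallel gripper is mounted at the origin on a cart in front of the work surface, level with it; the furniture and walls round the work are solid. World frame = base frame: x ahead of the robot, y to its left, z up, the work surface at z = 0. Lengths are in m, angles in degrees, forces in N, time in s.
With the tool pointing down it reaches from about 0.425 to 0.875 m from the base axis. Payload 4.7 kg.
Tool frame: the origin (TCP) lies midway between the tips of the shut fingers; the grasp point (between the pads) lies 19 mm behind it (env.tcp_to_grasp is the distance from the TCP to the grasp point, in m); z points along the fingers, x is the direction in which the jaws open and shut, and the axes are right-handed (so a half turn about z gives the same grasp; the last joint's range is limited). The gripper opens to 87 mm and grips with 3 to 60 N. Pads are 19 mm wide; open, the fingers measure 117 mm over their backs; the gripper's body (75 mm by 190 mm) begins 51 mm behind the grasp point.
Start: joints at [76.037, 18.392, -4.016, 83.108, 1.295, 78.541, -3.26], TCP at [0.166, -0.629, 0.188] pointing down, gripper open.
Joint ranges: [-163.93, 163.93], [-17.29, 119.83], [-79.2, 71.16], [3.27, 140.29], [-89.18, 269.18], [5.43, 117.66], [-154.24, 154.24]. Speed limits (degrees/s): [147.25, 147.25, 180, 180, 180, 180, 180].

INTERFACE

Orientations are given as [roll, pitch, yaw] about the fixed x, y, z axes, in that order (R = Rz(yaw) Ry(pitch) Rx(roll)).
In Python, from cell import env, viewer gives the robot as it stands.
- The arm moves only by the shell command python3 -m pendant 'ROWS' [OPENING] [FORCE]. ROWS is JSON, a list of rows, each a list of 6 numbers: the shift along the tool's x, y, z each as a share of 0.1 m, from -1 to 1, then the turn, a rotation vector about the tool's x, y, z each as a share of 90 degrees, from -1 to 1. A call has exactly 8 rows; each row is the pose to reach, as a shift and turn from the pose commanded when the call began, along the tool's axes at that moment; what a row does not reach only later rows make up. A row lasts 1/8 s, in which the tool goes at most 62.5 mm and 10.7 degrees, less where a joint would pass 70% of its speed; a pose out of reach is approached as far as the arm can. A call with a number of a shift or a turn outside -1 to 1 is refused whole. A call with a gripper value outside its range is refused whole. OPENING is the finger opening in mm, from 0 to 87, set as the call begins (- or left out, the last holds). The fingers move at their own pace and stop on an object; FORCE is the grip in N (left out, the last holds). Time passes only in rows, so rows that repeat a pose let the fingers close, or fill a call up. It gives the time, the measured TCP pose, the force and the opening at its end, in the units of the state.
- env.get_obs(): the state, without advancing time (a new reading comes with each control period).
- viewer.read_camera(name): name is "scene" or "top" or "wrist"; returns a dict with "frame" (384x512x3 uint8, red, green, blue), "fx", "fy", "cx", "cy" (pixels), "view" (4x4, takes a point from world to camera coordinates); the wrist camera has in their place "hand_eye" (4x4, takes a point from camera to tool coordinates, whose origin is the TCP and whose axes are the tool frame's). Camera axes: x right, y down, z forward; pixel columns grow to the right and rows downward; lengths in m; the calibration is good to about 2 mm. A picture is of the moment at which its call begins: read the wrist's pose just before it. There is no depth.
- env.sign_off(): hands the job in, once; it reports no verdict.
The state is a dict: "time_s": time; "qpos": joint angles; "joint_velocities": joint speeds; "effort": joint torques, N m; "tool_pos": TCP position; "tool_rot": TCP orientation; "force": force on the tool from outside, world axes, zero at the start; "wrist_torque": the same for the moment, N m; "grip_width": finger opening in m.
Only numpy, scipy, OpenCV 4.12 (cv2) and the standard library are available. Lean on these libraries where they do the work, as an engineer would, in place of code of your own. Each camera call takes 0.05 s, during which the arm holds its last target.

TASK

The marker capping machine is stopped for a changeover: pick the stray green cap off its freewheeling dial and put it in the beige reject tub. Then lift the clear guard by its yellow bar until it stands open at about 60 degrees from its closed, level position and keep holding it there so that the fitter can work on the press head with both hands; the guard drops shut if let go, so do not let it slam, and finish with the gripper still holding it at that angle. Leave the tub standing and the other things on the table where they are.

Things in the scene. Friction and masses are not known exactly. Their poses are not given: they have to be found in the camera images.
- stray_cap_mid (a point): centre of the stray green marker cap (14 mm wide along its x, 40 mm long along its y, about 19 mm tall, 12 g) that lies on its side on top of the dial, in the front part of the dial nearest the robot; the frame's z points up. The caps seated upright in the dial's nests are black, stick up 26 mm and stay there
- dial_top (a point): point on the axis of the dial at the height of its flat upper face, 64 mm above the table. The dial is a flat aluminium disc, 250 mm across, that turns freely about the vertical at the lightest touch; a hub 60 mm across rises 12 mm from its middle. Negative x of this frame points to the front of the machine, away from the press head
- tub: small round beige open plastic tub, loose, 111 mm across, 57 mm tall, inside about 84 mm across with a floor 2 mm thick; origin at the middle of its underside
- guard_bar (a point): middle of the yellow lifting bar of the clear guard: a round level bar 12 mm thick and 180 mm long, along this frame's y. It stands 45 mm clear in front of the guard's clear front panel, carried by an arm at each end; there is nothing above it, and the dial is about 100 mm below it when the guard is shut. The frame turns with the guard
- guard_pivot (a point): point on the guard's level hinge axis (along this frame's y) at the rear of the machine, 165 mm above the table, in the middle plane of the machine. The bar's axis lies 175 mm from it, straight towards the front (negative x of this frame) when the guard is shut; this frame does not turn with the guard
- guard (a joint): opening angle of the guard in rad: 0 shut (bar level with the hinge), grows as the bar is lifted up and back towards the hinge in an arc, stop at 1.4. Weight and a light closing spring always drive it shut: about 2 N at the bar when shut, 2 N at 60 degrees (1.047 rad)
- hex_key: bystander: dark steel hex key lying flat, 29 x 85 x 4 mm, origin under its middle
- tweezers: bystander: steel tweezers lying flat, 10 x 125 x 12 mm, origin under their middle
- nib_jar: bystander: clear jar with red lid, 71 mm wide, 75 mm tall, origin under its middle
- screwdriver: bystander: screwdriver with orange handle lying flat, 209 mm long, 27 mm thick, origin under its middle

How it is judged:
By the outcome, as a careful person would: the job done as asked, in the order asked, and still so for the second after the job is handed in, while the arm keeps its last pose, push and grip.
It also fails if it takes over 64 s, if anything falls off the work surface, if the arm or the gripper's body presses on something with over 40 N, if the wrist force passes 120 N, or if a joint passes its speed limit or range.

## Working session

There is one attempt and no reset: what is moved stays moved. The work goes in short steps, Python scripts to look and compute and a shell command to move; the robot and the scene stay as the last step left them, time stands still between calls to the robot, and variables do not carry over. Pictures are saved under pics/ and viewed, and the job is handed in when it is done.

```bash
ls; mkdir -p pics; python3 - <<'E'
from cell import env, viewer
import cv2,numpy as np
print(env.get_obs(), env.tcp_to_grasp)
for n in ["scene","top","wrist"]:
    c=viewer.read_camera(n); cv2.imwrite(f"pics/{n}0.png",c["frame"][:,:,::-1])
    print(n,c["fx"],c["fy"],c["cx"],c["cy"],np.round(c.get("view",c.get("hand_eye")),4).tolist())
E
```

```text
pics
{'time_s': 0.0, 'qpos': array([76.03553093, 18.43836029, -4.01376957, 83.17337017,  1.29228917,
       78.54108509, -3.26173491]), 'joint_velocities': array([-0.01138586,  0.0577751 ,  0.01783373,  0.03684652, -0.06361302,
        0.00072193,  0.00018067]), 'effort': array([ 1.78640512e-04, -4.91282487e+01, -4.03545108e-01, -3.12526417e+01,
       -6.38935785e-02,  4.36822081e-02,  1.68460974e-04]), 'tool_pos': array([ 0.16552738, -0.62793964,  0.18648267]), 'tool_rot': array([ 1.79996381e+02,  1.07732841e-01, -7.52297666e+01]), 'force': array([-0.10722268, -0.3044124 , -0.45134149]), 'wrist_torque': array([-0.00319494, -0.0305558 , -0.009788  ]), 'grip_width': 0.0872197837358262} 0.0187
scene 385.0170768595138 385.0170768595138 251.56677092014738 197.10897463751746 [[-0.7516, -0.6593, -0.0205, 0.3917], [-0.3733, 0.4508, -0.8108, 0.3216], [0.5437, -0.6018, -0.585, 0.9485], [0.0, 0.0, 0.0, 1.0]]
top 467.0241647445454 467.0241647445454 258.56360113721865 189.06194951937553 [[0.0817, -0.9966, -0.0036, -0.0512], [-0.9727, -0.079, -0.2184, 0.5587], [0.2174, 0.0213, -0.9759, 1.4244], [0.0, 0.0, 0.0, 1.0]]
wrist 312.7712804767195 312.7712804767195 260.02391693170546 189.10815670876087 [[1.0, -0.0001, 0.0011, -0.0001], [-0.0003, 0.9527, 0.3039, -0.0853], [-0.0011, -0.3039, 0.9527, -0.1985], [0.0, 0.0, 0.0, 1.0]]
```

View pics/scene0.png

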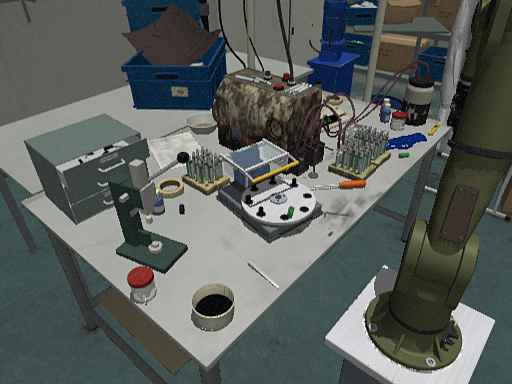

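View pics/top0.png

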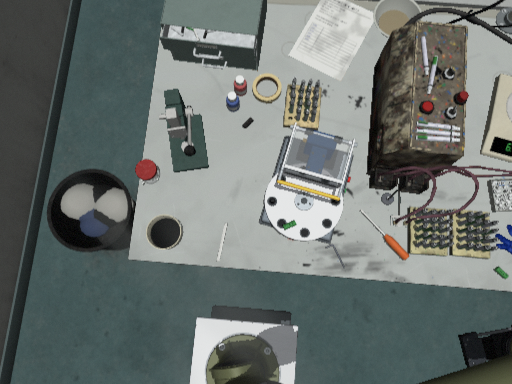

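View pics/wrist0.png

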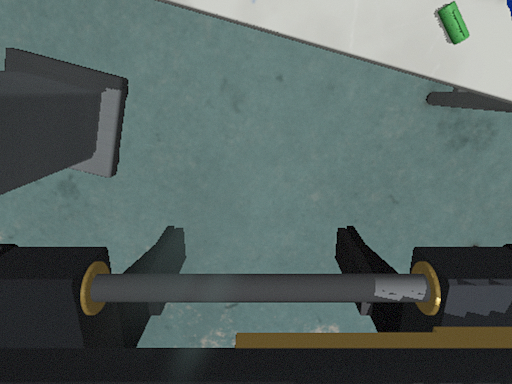

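The top view shows the dial around (303,202), the green cap near (290,225), the yellow bar near (308,190) and the tub near (164,232). I'll measure these now.

```bash
cat > h.py <<'E'
import numpy as np,cv2
from cell import env,viewer
from scipy.spatial.transform import Rotation as R
def cam(n):
    o=env.get_obs() if n=="wrist" else None
    c=viewer.read_camera(n)
    K=np.array([[c["fx"],0,c["cx"]],[0,c["fy"],c["cy"]],[0,0,1]])
    if n=="wrist":
        T=np.eye(4);T[:3,:3]=R.from_euler("xyz",o["tool_rot"],degrees=True).as_matrix();T[:3,3]=o["tool_pos"]
        V=np.linalg.inv(T@c["hand_eye"])
    else: V=c["view"]
    return c["frame"],K,np.array(V)
def onz(K,V,uv,z):
    W=np.linalg.inv(V); d=W[:3,:3]@np.linalg.inv(K)@np.array([uv[0],uv[1],1.]); p=W[:3,3]
    return p+d*(z-p[2])/d[2]
def tri(obs):
    A=[];b=[]
    for K,V,uv in obs:
        W=np.linalg.inv(V); d=W[:3,:3]@np.linalg.inv(K)@np.array([uv[0],uv[1],1.]); d/=np.linalg.norm(d)
        P=np.eye(3)-np.outer(d,d); A.append(P); b.append(P@W[:3,3])
    A=np.vstack(A);b=np.hstack(b); x=np.linalg.lstsq(A,b,rcond=None)[0]
    return x,np.linalg.norm(A@x-b)
def proj(K,V,p):
    q=V[:3,:3]@np.array(p)+V[:3,3]; q=K@q; return q[:2]/q[2]
def blobs(f,lo,hi,amin=10):
    hsv=cv2.cvtColor(f,cv2.COLOR_RGB2HSV); m=cv2.inRange(hsv,np.array(lo),np.array(hi))
    n,l,s,ce=cv2.connectedComponentsWithStats(m,connectivity=8)
    return [(s[i].tolist(),ce[i].round(1).tolist()) for i in range(1,n) if s[i][4]>=amin],l
E
python3 - <<'E'
from h import *
for n in["top","scene"]:
    f,K,V=cam(n); np.savez(f"{n}.npz",f=f,K=K,V=V)
    print(n,"green",[b for b in blobs(f,(45,120,60),(75,255,255))[0]])
    print("yellow",[b for b in blobs(f,(18,150,120),(32,255,255))[0]])
    r=(240,120,360,250) if n=="top" else (200,120,340,250)
    cv2.imwrite(f"pics/{n}1.png",cv2.resize(f[r[1]:r[3],r[0]:r[2],::-1],None,fx=5,fy=4.5,interpolation=cv2.INTER_CUBIC))
    if n=="top": cv2.imwrite("pics/tub1.png",cv2.resize(f[200:265,130:240,::-1],None,fx=6,fy=6,interpolation=cv2.INTER_CUBIC))
E
```

```text
top green [([433, 57, 4, 6, 16], [434.2, 59.4]), ([419, 136, 7, 2, 13], [421.8, 136.5]), ([506, 143, 5, 8, 30], [507.9, 146.7]), ([283, 221, 13, 8, 52], [288.9, 224.5]), ([496, 267, 12, 11, 42], [501.5, 272.8])]
yellow [([277, 180, 63, 21, 171], [308.0, 189.5])]
scene green [([328, 117, 3, 5, 11], [328.7, 119.5]), ([384, 140, 3, 10, 10], [385.3, 144.5]), ([399, 153, 10, 4, 27], [404.0, 154.4]), ([351, 154, 3, 10, 13], [352.2, 158.5]), ([356, 155, 3, 10, 12], [357.1, 159.5]), ([288, 207, 6, 10, 41], [290.3, 211.1])]
yellow [([429, 124, 11, 11, 43], [433.7, 129.0]), ([252, 160, 46, 23, 146], [274.0, 171.6])]
```

View pics/top1.png

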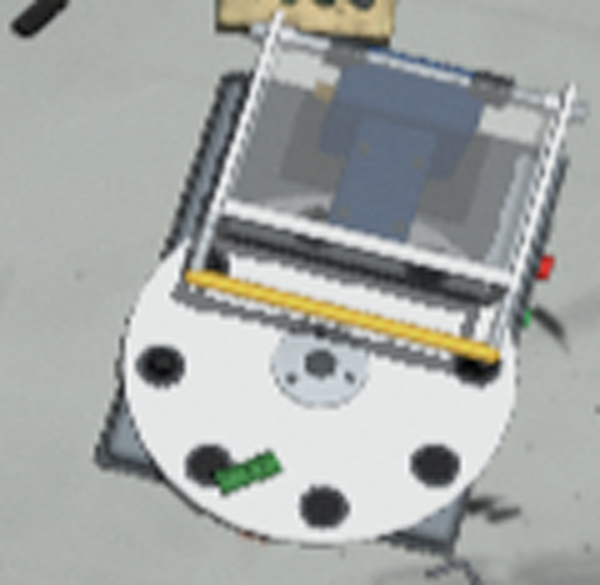

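View pics/scene1.png

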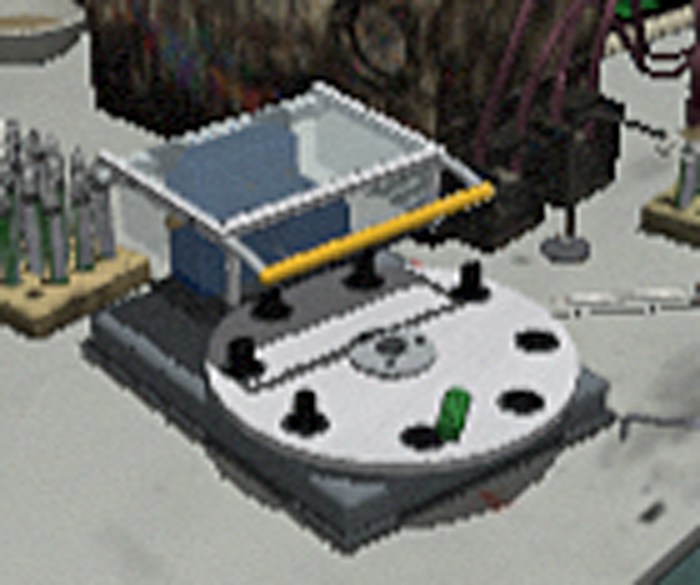

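View pics/tub1.png

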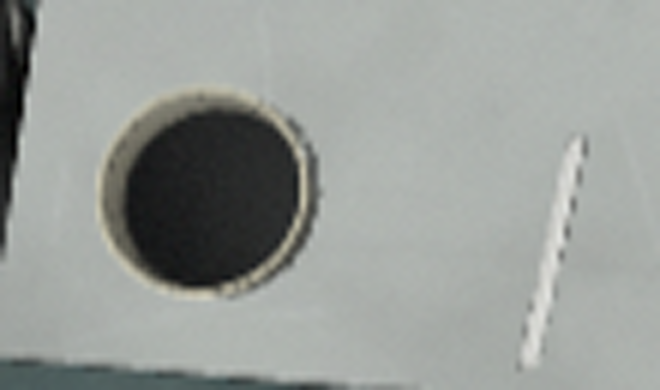

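```bash
python3 - <<'E'
from h import *
D={n:np.load(n+".npz") for n in["top","scene"]}
t,s=D["top"],D["scene"]
def c(d,pt,hsv,win):
    f=d["f"];h=cv2.cvtColor(f,cv2.COLOR_RGB2HSV);m=cv2.inRange(h,np.array(hsv[0]),np.array(hsv[1]));k=np.zeros_like(m)
    x,y,w,hh=win;k[y:y+hh,x:x+w]=m[y:y+hh,x:x+w];ys,xs=np.nonzero(k);P=np.c_[xs,ys].astype(float)
    return P
G=((45,90,40),(80,255,255));Y=((15,120,100),(35,255,255))
gt=c(t,0,G,(275,215,28,18));gs=c(s,0,G,(282,202,18,20))
print(len(gt),gt.mean(0),len(gs),gs.mean(0))
print("cap tri",tri([(t["K"],t["V"],gt.mean(0)),(s["K"],s["V"],gs.mean(0))]))
for d,p in((t,gt),(s,gs)):
    w=np.array([onz(d["K"],d["V"],q,.075) for q in p]);m=w.mean(0);u,S,vt=np.linalg.svd((w-m)[:,:2],full_matrices=False)
    print("cap on z",m,vt[0],np.degrees(np.arctan2(vt[0][1],vt[0][0])),np.ptp((w-m)[:,:2]@vt.T,axis=0))
yt=c(t,0,Y,(270,170,80,40));ys=c(s,0,Y,(245,155,60,35))
def ends(p):
    m=p.mean(0);v=cv2.fitLine(p.astype(np.float32),cv2.DIST_L2,0,.01,.01).ravel()[:2];q=(p-m)@v
    return m+v*q.min(),m+v*q.max(),m
et=ends(yt);es=ends(ys);print(et,es)
X=[tri([(t["K"],t["V"],a),(s["K"],s["V"],b)]) for a,b in((et[0],es[0]),(et[1],es[1]),(et[2],es[2]))]
Xb=tri([(t["K"],t["V"],et[0]),(s["K"],s["V"],es[1])])
for x in X:print("bar",x)
for a in et: print("bar z .165 top",onz(t["K"],t["V"],a,.165))
for a in es: print("bar z .165 scene",onz(s["K"],s["V"],a,.165))
# tub
f=t["f"];h=cv2.cvtColor(f,cv2.COLOR_RGB2HSV)
m=cv2.inRange(h,np.array((15,35,60)),np.array((40,255,255)));m[:, :140]=0;m[:,190:]=0;m[:205]=0;m[255:]=0
P=cv2.findNonZero(m);hull=cv2.convexHull(P);e=cv2.fitEllipse(hull);print("tub rim",e,len(P),onz(t["K"],t["V"],e[0],.05),"d",e[1][0]/467*1.42)
# dial: white disc
m=cv2.inRange(h,np.array((0,0,215)),np.array((180,40,255)));k=np.zeros_like(m);k[175:245,258:350]=m[175:245,258:350]
n,l,st,ce=cv2.connectedComponentsWithStats(k);i=1+st[1:,4].argmax();print(st[i],ce[i])
P=cv2.findNonZero((l==i).astype(np.uint8));hull=cv2.convexHull(P);w=np.array([onz(t["K"],t["V"],q,.064) for q in hull[:,0,:]])
A=np.c_[2*w[:,:2],np.ones(len(w))];x=np.linalg.lstsq(A,(w[:,:2]**2).sum(1),rcond=None)[0];print("dial",x[:2],np.sqrt(x[2]+x[0]**2+x[1]**2))
print("hub",onz(t["K"],t["V"],(240+320/5,120+365/4.5),.076))
E
```

```text
57 [288.80701754 224.57894737] 50 [290.18 211.7 ]
cap tri (array([ 0.45324309, -0.1091602 ,  0.07039063]), np.float64(0.0010705350916904765))
cap on z [ 0.45321995 -0.10856174  0.075     ] [ 0.44917546 -0.89344357] -63.30920540398858 [0.03930387 0.01444232]
cap on z [ 0.44922166 -0.1047295   0.075     ] [-0.49144625  0.87090791] 119.43568386421356 [0.05236592 0.01595215]
(array([276.88121123, 180.40547637]), array([339.1068873 , 198.63514844]), array([308.30582524, 189.61165049])) (array([251.67532631, 181.24951109]), array([297.59813815, 161.38260836]), array([274.2716763 , 171.47398844]))
bar (array([ 0.56918107, -0.06004918,  0.16212056]), np.float64(0.00026473083116045206))
bar (array([ 0.52843154, -0.24660534,  0.16369945]), np.float64(0.0004394126151967259))
bar (array([ 0.55128871, -0.15390283,  0.1592089 ]), np.float64(0.0028094549552875646))
bar z .165 top [ 0.56863388 -0.05989674  0.165     ]
bar z .165 top [ 0.52842452 -0.24625211  0.165     ]
bar z .165 top [ 0.54823511 -0.15443743  0.165     ]
bar z .165 scene [ 0.56607667 -0.05687499  0.165     ]
bar z .165 scene [ 0.52689327 -0.24488095  0.165     ]
bar z .165 scene [ 0.54752132 -0.14590546  0.165     ]
tub rim ((163.42074584960938, 232.36715698242188), (30.45421600341797, 34.20417404174805), 74.5855712890625) 30 [0.40031642 0.28144761 0.05      ] d 0.09260168463566062
[ 265  175   78   65 2134] [300.38800375 213.20103093]
dial [ 0.53421443 -0.15026434] 0.12260493293016868
hub [ 0.53081085 -0.15090535  0.076     ]
```

```bash
cat >> h.py <<'E'
def delta(p=None,rpy=None):
    o=env.get_obs();r=R.from_euler("xyz",o["tool_rot"],degrees=True);q=o["tool_pos"]
    d=r.inv().apply(np.array(p)-q)/.1 if p is not None else np.zeros(3)
    w=(r.inv()*R.from_euler("xyz",rpy,degrees=True)).as_rotvec(degrees=True)/90 if rpy is not None else np.zeros(3)
    print("shift",d.round(3),"turn",w.round(3))
E
python3 - <<'E'
from h import *
delta((.43,-.12,.20),(180,0,-63))
t=np.load("top.npz");print("nest",onz(t["K"],t["V"],(281.6,223.3),.064),onz(t["K"],t["V"],(272,201),.064))
E
```

```text
shift [-4.241 -3.853 -0.126] turn [-0.     0.    -0.136]
nest [ 0.45705199 -0.08638627  0.064     ] [ 0.52542699 -0.05112752  0.064     ]
```

```bash
for i in 1; do python3 -m pendant '[[-0.2,-0.18,0,0,0,0],[-0.5,-0.45,0,0,0,0],[-0.8,-0.75,0,0,0,0],[-1,-0.91,0,0,0,0],[-1,-0.91,0,0,0,0],[-1,-0.91,0,0,0,0],[-1,-0.91,0,0,0,0],[-1,-0.91,0,0,0,0]]' 55 20; done
python3 -m pendant '[[-0.15,-0.13,0,0,0,0],[-0.3,-0.27,0,0,0,0],[-0.45,-0.41,0,0,0,0],[-0.6,-0.55,0,0,0,0],[-0.75,-0.68,0,0,0,0],[-0.9,-0.81,0,0,0,0],[-1,-0.91,0,0,0,0],[-1,-0.91,0,0,0,0]]'
```

```text
time_s: 1.25
tool_pos: [0.2275, -0.5093, 0.1873]
tool_rot: [180.0, 0.0, -75.3]
force: [0.1, -0.5, -0.2]
grip_width: 0.055
time_s: 2.25
tool_pos: [0.2915, -0.3879, 0.1877]
tool_rot: [-180.0, -0.0, -75.1]
force: [-0.0, -0.3, 0.0]
grip_width: 0.0549
```

```bash
python3 -m pendant '[[-0.15,-0.13,0,0,0,0],[-0.3,-0.27,0,0,0,0],[-0.45,-0.41,0,0,0,0],[-0.6,-0.55,0,0,0,0],[-0.75,-0.68,0,0,0,0],[-0.9,-0.81,0,0,0,0],[-1,-0.91,0,0,0,0],[-1,-0.91,0,0,0,0]]'
python3 -m pendant '[[-0.15,-0.13,0,0,0,0],[-0.3,-0.27,0,0,0,-0.02],[-0.45,-0.41,0,0,0,-0.04],[-0.6,-0.55,0,0,0,-0.06],[-0.75,-0.68,0,0,0,-0.1],[-0.9,-0.81,0,0,0,-0.13],[-1,-0.91,0,0,0,-0.136],[-1,-0.91,0,0,0,-0.136]]'
python3 - <<'E'
from h import *
f,K,V=cam("wrist");np.savez("w1.npz",f=f,K=K,V=V);cv2.imwrite("pics/w1.png",f[:,:,::-1])
delta((.4525,-.108,.12),(180,0,-63))
print(R.from_euler("xyz",(180,0,-63),degrees=True).as_matrix().round(2).tolist())
b,l=blobs(f,(45,90,40),(80,255,255),40);print(b)
for s,c in b: print(onz(K,V,c,.0735))
E
```

```text
time_s: 3.25
tool_pos: [0.3538, -0.268, 0.1877]
tool_rot: [180.0, -0.0, -75.1]
force: [-0.7, 0.4, 1.6]
grip_width: 0.055
time_s: 4.25
tool_pos: [0.4162, -0.1479, 0.1876]
tool_rot: [180.0, -0.0, -62.9]
force: [0.6, -1.1, 0.5]
grip_width: 0.0549
shift [-0.198 -0.514  0.675] turn [ 0. -0.  0.]
[[0.45, -0.89, -0.0], [-0.89, -0.45, -0.0], [0.0, 0.0, -1.0]]
[([219, 117, 41, 17, 653], [238.7, 124.7])]
[ 0.45316933 -0.10596066  0.0735    ]
```

View pics/w1.png

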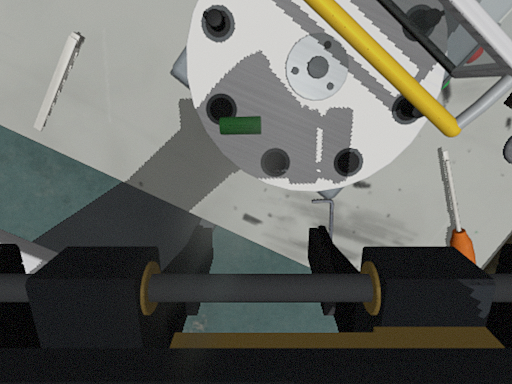

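```bash
python3 -m pendant '[[-0.05,-0.12,0,0.04,0,0],[-0.12,-0.3,0.05,0.08,0,0],[-0.2,-0.5,0.15,0.12,0,0],[-0.21,-0.52,0.35,0.167,0,0],[-0.21,-0.52,0.5,0.167,0,0],[-0.21,-0.52,0.6,0.167,0,0],[-0.21,-0.52,0.67,0.167,0,0],[-0.21,-0.52,0.67,0.167,0,0]]'
python3 - <<'E'
from h import *
o=env.get_obs();print(o["qpos"].round(1),o["tool_rot"])
r=o["tool_rot"]
delta((.454,-.1065,.070),r)
f,K,V=cam("wrist");cv2.imwrite("pics/w2.png",f[:,:,::-1])
b,l=blobs(f,(45,90,40),(80,255,255),40);print(b)
for s,c in b: print(onz(K,V,c,.0735))
f,K,V=cam("scene");cv2.imwrite("pics/s2.png",cv2.resize(f[100:260,180:380,::-1],None,fx=4,fy=3.7,interpolation=cv2.INTER_CUBIC))
E
```

```text
time_s: 5.3
tool_pos: [0.4526, -0.1064, 0.1203]
tool_rot: [-165.0, 0.0, -63.0]
force: [0.6, 0.5, 0.8]
grip_width: 0.0548
[ 49.4 -10.2 -27.1 122.1 -18.8  58.3 -32. ] [-1.64999424e+02  3.38618467e-02 -6.29508018e+01]
shift [0.008 0.119 0.489] turn [0. 0. 0.]
[([253, 201, 33, 21, 481], [272.3, 212.3])]
[ 0.45716025 -0.1160173   0.0735    ]
```

View pics/w2.png

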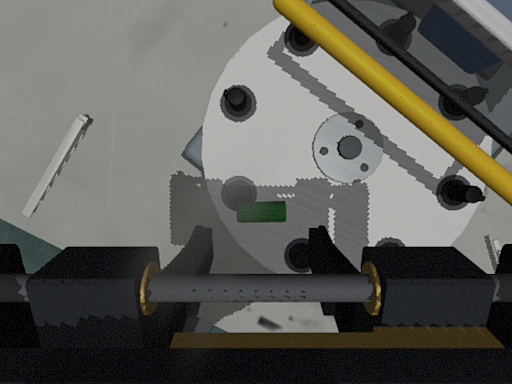

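View pics/s2.png

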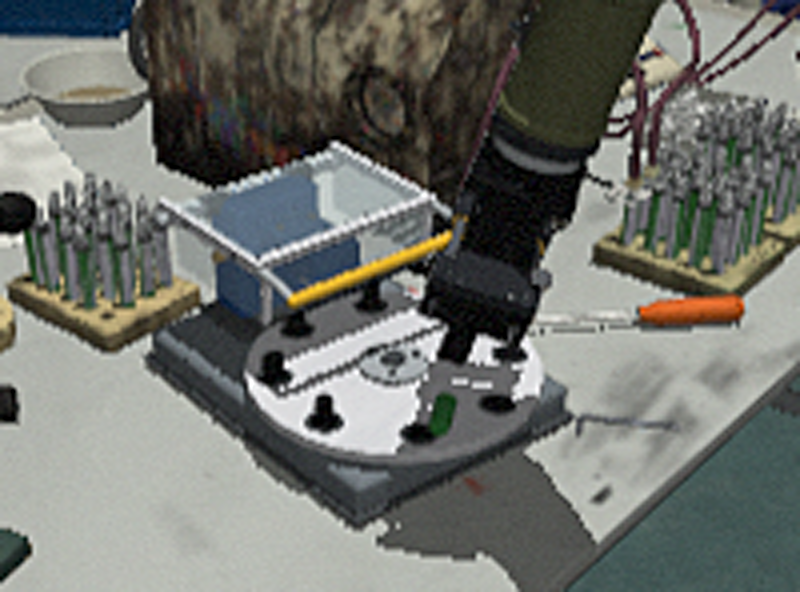

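```bash
python3 - <<'E'
from h import *
f,K,V=cam("wrist");o=env.get_obs()
print(onz(K,V,(262,212),.0735),"tip px",proj(K,V,o["tool_pos"]), "cap est px",proj(K,V,(.453,-.107,.0735)))
s=np.load("scene.npz")
g=proj(s["K"],s["V"],o["tool_pos"]);print("tip in scene",g,((g-[180,100])*[4,3.7]))
h=cv2.cvtColor(f,cv2.COLOR_RGB2HSV);m=cv2.inRange(h,np.array((40,80,20)),np.array((85,255,255)))
n,l,st,ce=cv2.connectedComponentsWithStats(m)
for i in range(1,n):
  if st[i][4]>100: print(st[i],ce[i],onz(K,V,ce[i],.075),cv2.minAreaRect(cv2.findNonZero((l==i).astype(np.uint8))))
E
```

```text
[ 0.45382949 -0.10852877  0.0735    ] tip px [259.61893256 220.13100805] cap est px [259.92655812 212.05198761]
tip in scene [290.14721436 199.11804234] [440.58885745 366.73675667]
[251 202  34  20 532] [270.61466165 212.43045113] [ 0.45692924 -0.11499851  0.075     ] ((267.5, 211.5), (19.0, 33.0), 90.0)
```

```bash
python3 - <<'E'
from h import *
o=env.get_obs();r=R.from_euler("xyz",o["tool_rot"],degrees=True).as_matrix()
f,K,V=cam("scene")
for k in(-.035,0,.035):
  g=proj(K,V,o["tool_pos"]+k*r[:,0]);print(k,g,(g-[250,160])*8)
print(r.round(2))
cv2.imwrite("pics/s3.png",cv2.resize(f[160:230,250:350,::-1],None,fx=8,fy=8,interpolation=cv2.INTER_CUBIC))
E
```

```text
-0.035 [288.20584331 205.8034764 ] [305.64674644 366.42781122]
0 [290.14721436 199.11804234] [321.1777149  312.94433876]
0.035 [292.00108315 192.73393691] [336.00866518 261.87149528]
[[ 0.45 -0.86  0.23]
 [-0.89 -0.44  0.12]
 [ 0.   -0.26 -0.97]]
```

View pics/s3.png

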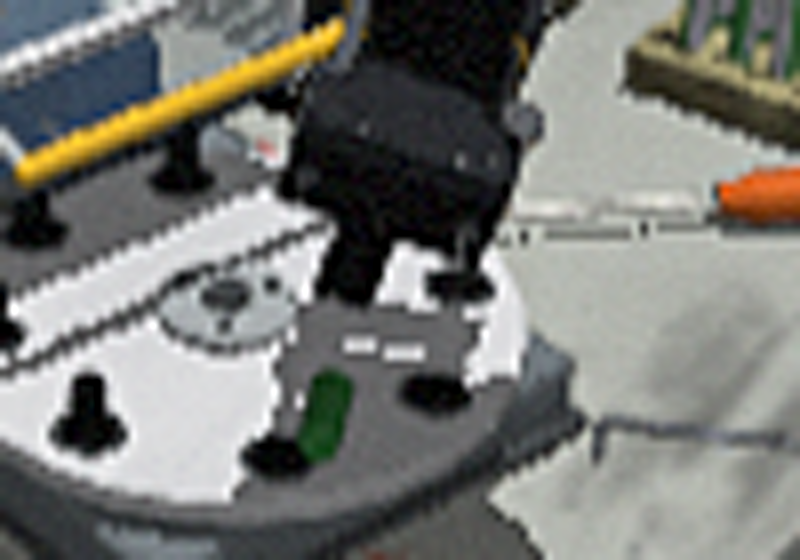

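```bash
python3 - <<'E'
from h import *
o=env.get_obs();r=R.from_euler("xyz",o["tool_rot"],degrees=True).as_matrix()
f,K,V=cam("scene")
for k in(-.035,.035):
 for z in (0,-.01,-.02,-.03):
  g=proj(K,V,o["tool_pos"]+k*r[:,0]+z*r[:,2]);print(k,z,(g-[250,160])*8)
f,K,V=cam("wrist")
cv2.imwrite("pics/w3.png",cv2.resize(f[200:320,180:340,::-1],None,fx=5,fy=5,interpolation=cv2.INTER_CUBIC))
f,K,V=cam("top")
cv2.imwrite("pics/t3.png",cv2.resize(f[160:270,240:360,::-1],None,fx=5,fy=5,interpolation=cv2.INTER_CUBIC))
for k in(-.035,0,.035):
  g=proj(K,V,o["tool_pos"]+k*r[:,0]);print(k,(g-[240,160])*5)
E
```

```text
-0.035 0 [305.77725828 366.37035458]
-0.035 -0.01 [313.53485698 346.75419871]
-0.035 -0.02 [321.37626028 326.92613139]
-0.035 -0.03 [329.30283355 306.88270008]
0.035 0 [336.14307293 261.80121202]
0.035 -0.01 [343.70500556 242.53731365]
0.035 -0.02 [351.34490941 223.0747849 ]
0.035 -0.03 [359.06399666 203.41053774]
-0.035 [191.8464985  334.01942346]
0 [245.55297359 311.98245056]
0.035 [299.04803054 290.03222727]
```

View pics/w3.png

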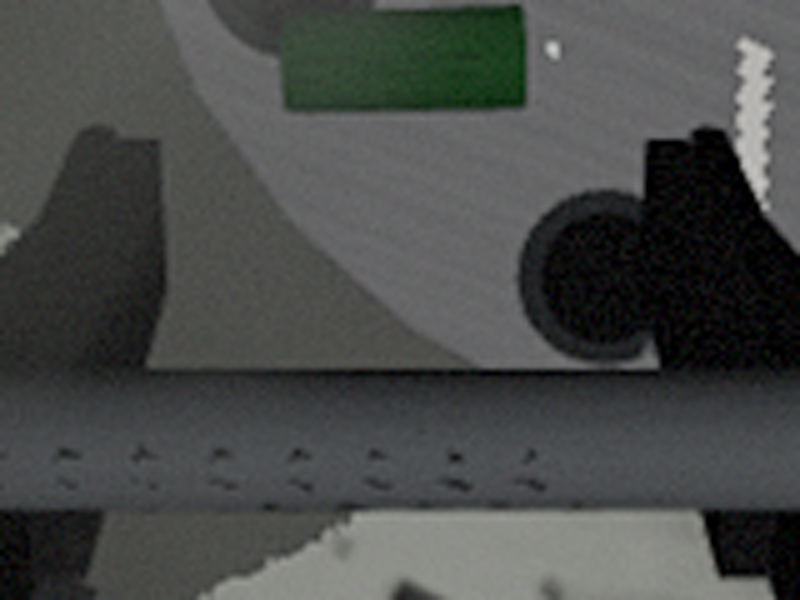

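View pics/t3.png

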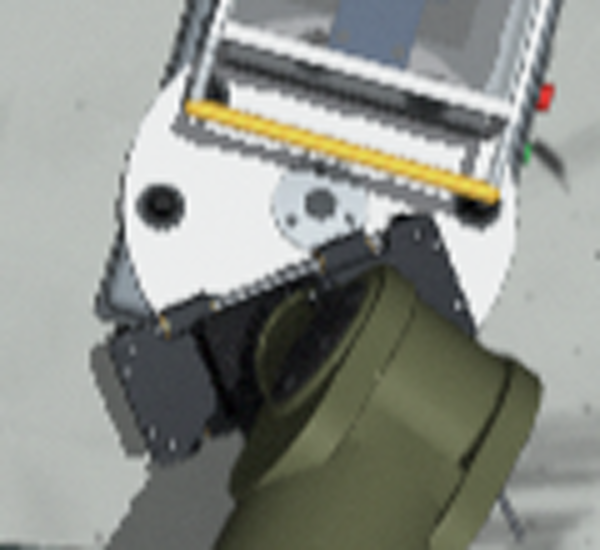

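```bash
python3 -m pendant '[[0,0,0.03,0,0,0],[0,0.01,0.08,0,0,0],[0,0.03,0.14,0,0,0],[0,0.05,0.2,0,0,0],[0,0.05,0.2,0,0,0],[0,0.05,0.2,0,0,0],[0,0.05,0.2,0,0,0],[0,0.05,0.2,0,0,0]]' 47
cat > look.py <<'E'
from h import *
import sys
n=sys.argv[1]
o=env.get_obs();r=R.from_euler("xyz",o["tool_rot"],degrees=True).as_matrix();w=o["grip_width"]/2+.007
f,K,V=cam("scene")
for z in(0,-.02,-.04): print(z,[((proj(K,V,o["tool_pos"]+k*r[:,0]+z*r[:,2])-[250,160])*8).round().tolist() for k in(-w,w)])
a=cv2.resize(f[160:230,250:350],None,fx=8,fy=8,interpolation=cv2.INTER_CUBIC)[:,:,::-1]
cv2.imwrite(f"pics/s_{n}.png",a)
f,K,V=cam("wrist")
cv2.imwrite(f"pics/w_{n}.png",cv2.resize(f[190:310,180:340,::-1],None,fx=5,fy=5,interpolation=cv2.INTER_CUBIC))
print(o["tool_pos"],o["grip_width"],"TCP wrist px",proj(K,V,o["tool_pos"]))
E
python3 look.py a
```

```text
time_s: 6.65
tool_pos: [0.4529, -0.1066, 0.1001]
tool_rot: [-165.0, -0.0, -63.0]
force: [0.9, 0.5, -0.5]
grip_width: 0.047
0 [[306.0, 403.0], [332.0, 312.0]]
-0.02 [[321.0, 365.0], [347.0, 274.0]]
-0.04 [[337.0, 325.0], [362.0, 235.0]]
[ 0.4529419  -0.10655106  0.10013392] 0.04696362546129115 TCP wrist px [259.55920968 220.05189013]
```

View pics/s_a.png

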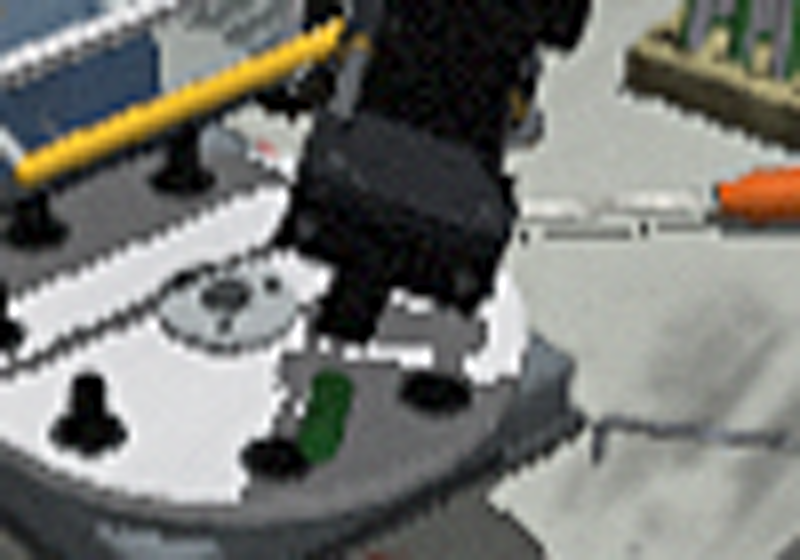

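View pics/w_a.png

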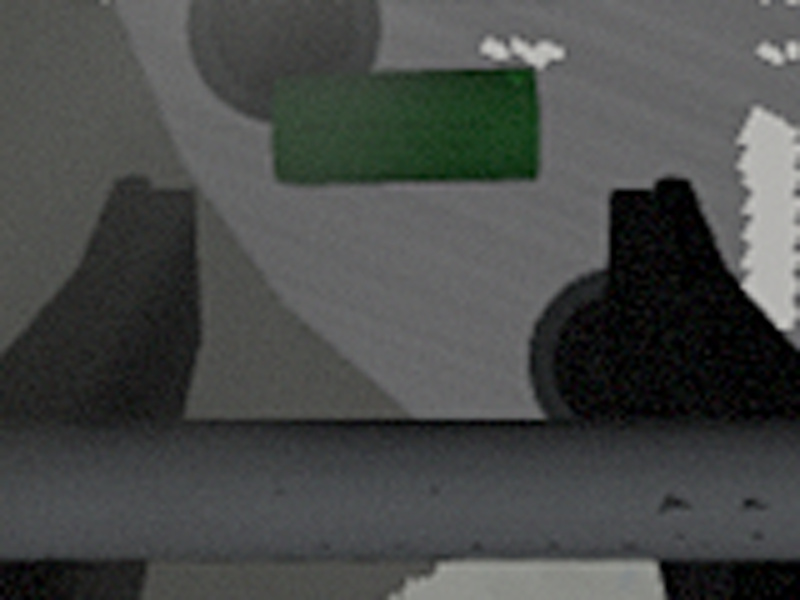

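```bash
python3 -m pendant '[[0,0,0,0,0,0],[0,0,0,0,0,0],[0,0,0,0,0,0],[0,0,0,0,0,0],[0,0,0,0,0,0],[0,0,0,0,0,0],[0,0,0,0,0,0],[0,0,0,0,0,0]]' 14
python3 look.py b
```

```text
time_s: 7.75
tool_pos: [0.4528, -0.1065, 0.0999]
tool_rot: [-165.0, -0.0, -63.0]
force: [-0.6, -0.1, 0.1]
grip_width: 0.0138
0 [[313.0, 378.0], [325.0, 336.0]]
-0.02 [[328.0, 340.0], [340.0, 298.0]]
-0.04 [[344.0, 301.0], [356.0, 259.0]]
[ 0.45278129 -0.10648158  0.09991172] 0.013804991601086407 TCP wrist px [259.55490891 220.08936474]
```

View pics/s_b.png

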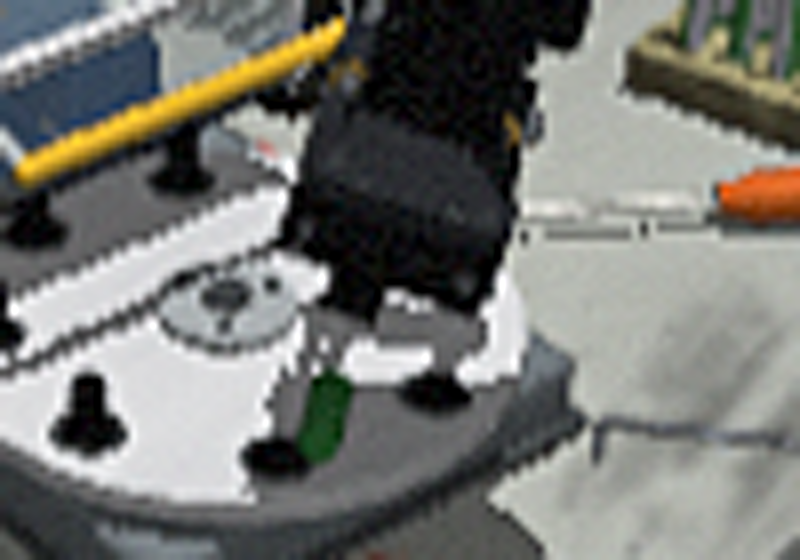

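View pics/w_b.png

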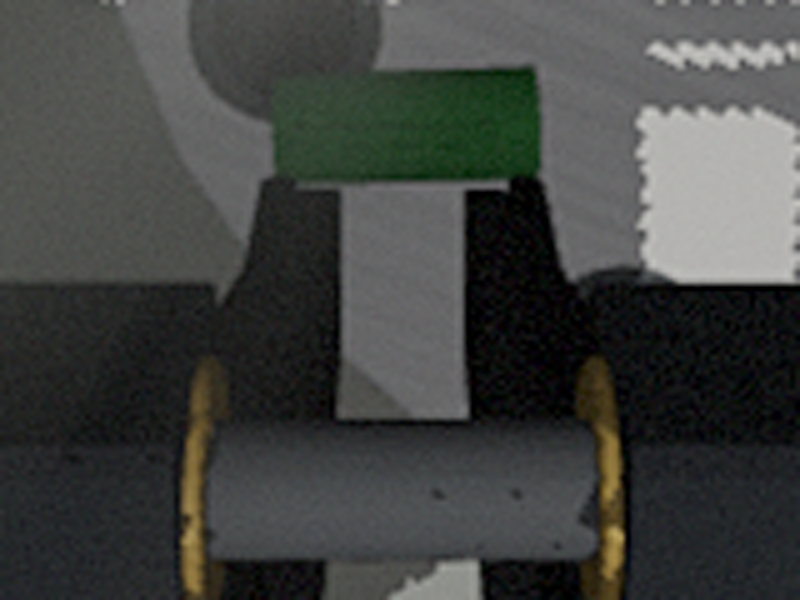

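```bash
python3 - <<'E'
from h import *
o=env.get_obs();f,K,V=cam("wrist");print(onz(K,V,(180+406/5,190+125/5),.076))
delta((.4545,-.1075,.072),(-165,0,-63))
E
python3 -m pendant '[[0,0,0,0,0,0],[0,0,0,0,0,0],[0.02,0.01,0.05,0,0,0],[0.02,0.03,0.1,0,0,0],[0.02,0.04,0.15,0,0,0],[0.02,0.05,0.2,0,0,0],[0.02,0.06,0.27,0,0,0],[0.02,0.06,0.27,0,0,0]]' 54
python3 look.py c
```

```text
[ 0.45373086 -0.10740638  0.076     ]
shift [0.017 0.062 0.273] turn [-0. -0.  0.]
time_s: 8.9
tool_pos: [0.4543, -0.1073, 0.0715]
tool_rot: [-165.0, 0.1, -63.0]
force: [-0.3, -0.3, -0.6]
grip_width: 0.054
0 [[300.0, 465.0], [329.0, 362.0]]
-0.02 [[315.0, 427.0], [344.0, 325.0]]
-0.04 [[330.0, 389.0], [359.0, 287.0]]
[ 0.45430345 -0.10733333  0.07154236] 0.054015740397371496 TCP wrist px [259.12399996 220.20896017]
```

View pics/s_c.png

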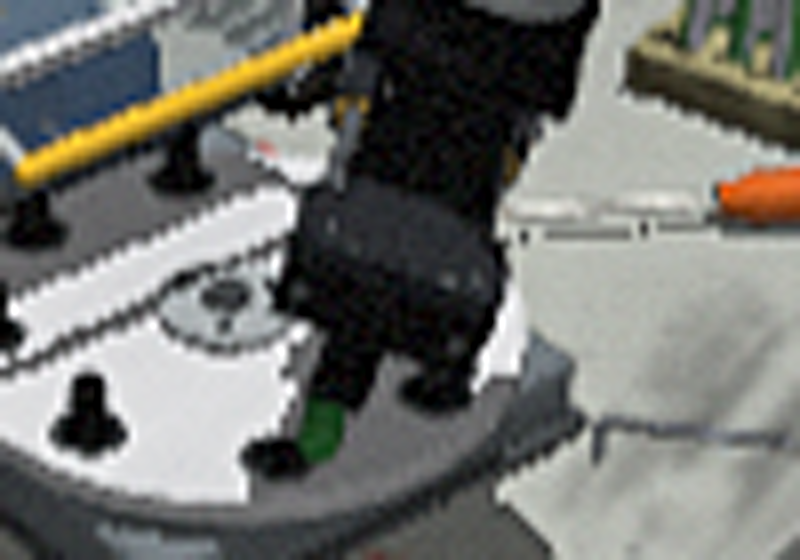

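View pics/w_c.png

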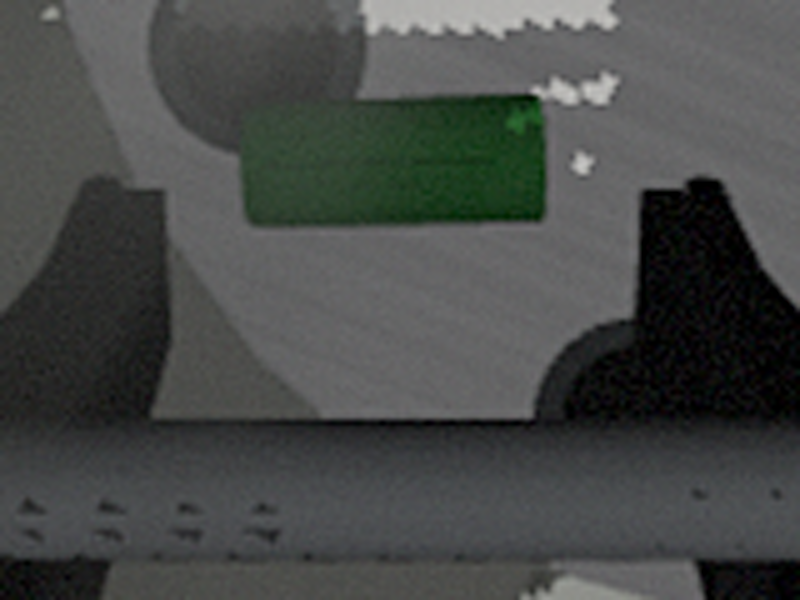

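```bash

python3 -m pendant '[[-0.01,0,0.03,0,0,0],[-0.01,0,0.07,0,0,0],[-0.01,0,0.11,0,0,0],[-0.01,0,0.15,0,0,0],[-0.01,0,0.19,0,0,0],[-0.01,0,0.22,0,0,0],[-0.01,0,0.22,0,0,0],[-0.01,0,0.22,0,0,0]]'
python3 look.py d
```

```text
time_s: 10.0
tool_pos: [0.4595, -0.1043, 0.0511]
tool_rot: [-165.0, -0.0, -63.0]
force: [0.3, 0.2, 0.2]
grip_width: 0.0537
0 [[283.0, 504.0], [312.0, 400.0]]
-0.02 [[298.0, 467.0], [327.0, 364.0]]
-0.04 [[313.0, 430.0], [341.0, 328.0]]
[ 0.45945585 -0.10428606  0.05110718] 0.053657020740395404 TCP wrist px [259.479529   220.06968687]
```

View pics/s_d.png

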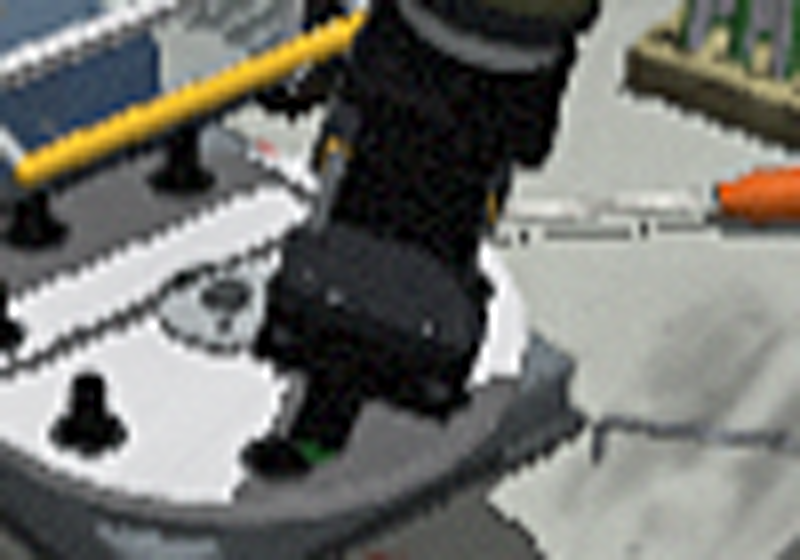

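View pics/w_d.png

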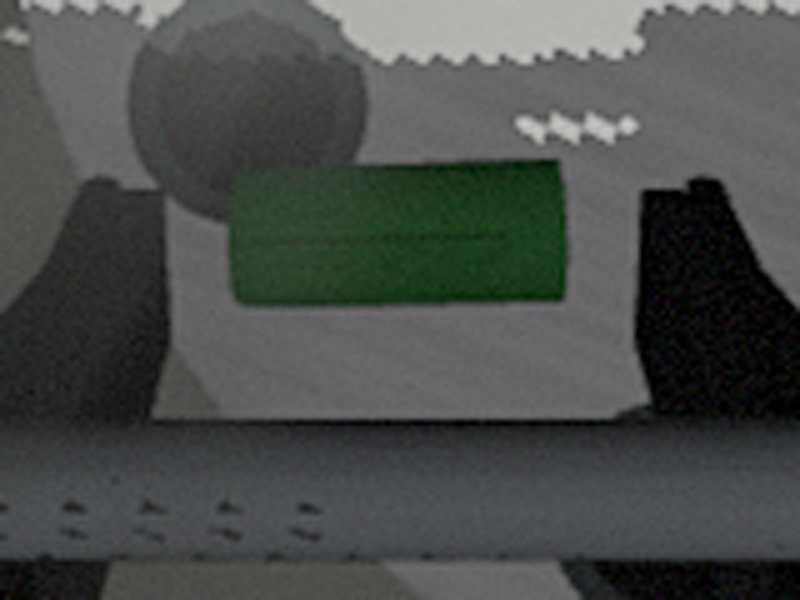

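```bash

python3 -m pendant '[[0,0,0.03,0,0,0],[0,0,0.06,0,0,0],[0,0,0.09,0,0,0],[0,0,0.12,0,0,0],[0,0,0.14,0,0,0],[0,0,0.14,0,0,0],[0,0,0.14,0,0,0],[0,0,0.14,0,0,0]]'
python3 look.py e
```

```text
time_s: 11.1
tool_pos: [0.4627, -0.1027, 0.0376]
tool_rot: [-165.0, -0.0, -63.0]
force: [0.8, 0.3, -0.3]
grip_width: 0.0539
0 [[273.0, 529.0], [302.0, 425.0]]
-0.02 [[287.0, 493.0], [317.0, 389.0]]
-0.04 [[302.0, 456.0], [331.0, 353.0]]
[ 0.46269973 -0.10266814  0.03763041] 0.053920919454302926 TCP wrist px [259.52478165 220.08607298]
```

View pics/s_e.png

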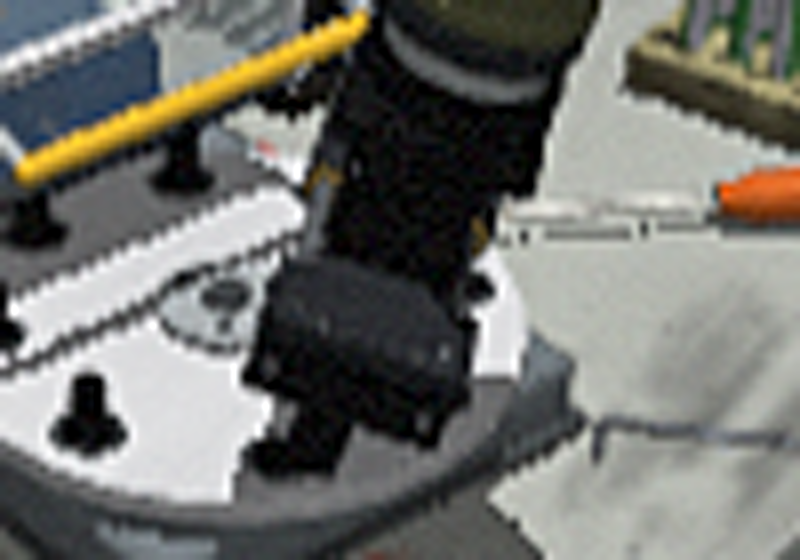

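View pics/w_e.png

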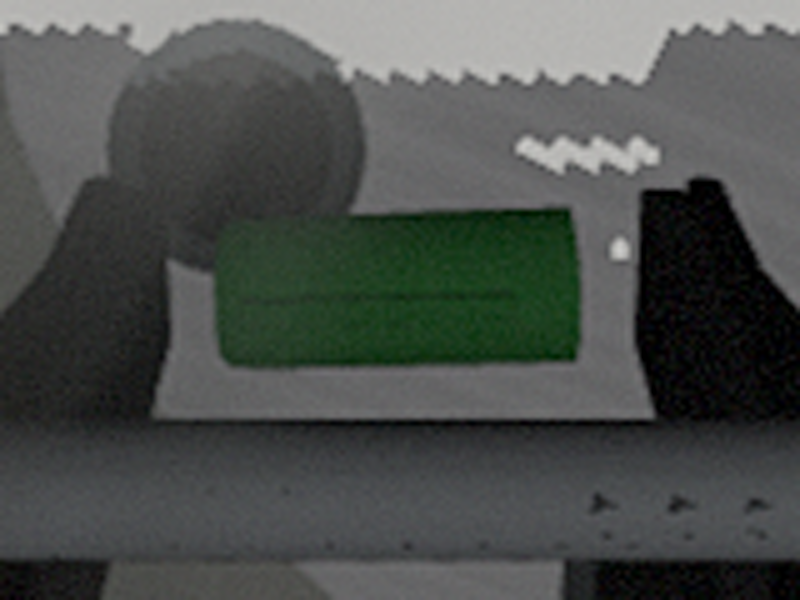

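```bash

python3 -m pendant '[[0,0.02,0.03,0,0,0],[0,0.02,0.03,0,0,0],[0,0.02,0.03,0,0,0],[0,0.02,0.03,0,0,0],[0,0.02,0.03,0,0,0],[0,0.02,0.03,0,0,0],[0,0.02,0.03,0,0,0],[0,0.02,0.03,0,0,0]]' 30 15
python3 look.py f
```

```text
time_s: 12.2
tool_pos: [0.4616, -0.1031, 0.0341]
tool_rot: [-165.0, -0.0, -63.0]
force: [-0.7, 0.1, -0.8]
grip_width: 0.0396
0 [[279.0, 525.0], [302.0, 443.0]]
-0.02 [[293.0, 489.0], [316.0, 407.0]]
-0.04 [[308.0, 452.0], [331.0, 371.0]]
[ 0.4616162  -0.10312196  0.03410948] 0.039585588839235054 TCP wrist px [259.53627924 220.08937175]
```

View pics/w_f.png

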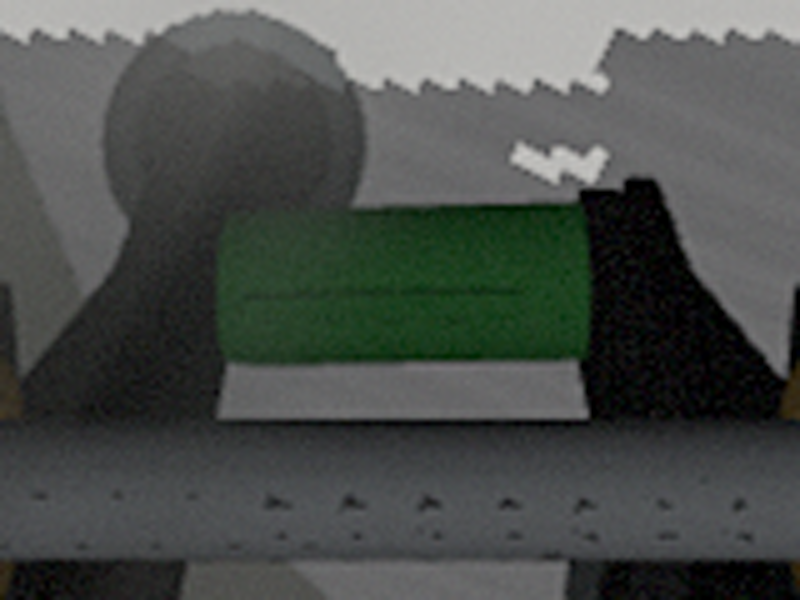

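Cap gripped (39.6 mm). The camera shows that the finger tips really end about 35 mm short of the reported TCP, so I'll allow for that. Next I lift.

```bash

python3 -m pendant '[[0,0,-0.08,0,0,0],[0,0,-0.2,0,0,0],[0,0,-0.35,0,0,0],[0,0,-0.5,0,0,0],[0,0,-0.65,0,0,0],[0,0,-0.8,0,0,0],[0,0,-0.9,0,0,0],[0,0,-0.9,0,0,0]]' - 25
python3 - <<'E'
from h import *
delta((.42,.02,.13),(180,0,-40))
delta((.40,.281,.13),(180,0,0))
t=np.load("top.npz");print(onz(t["K"],t["V"],(164,232.2),.057))
f,K,V=cam("scene");cv2.imwrite("pics/s4.png",f[:,:,::-1])
E
```

```text
time_s: 13.3
tool_pos: [0.4413, -0.1142, 0.1221]
tool_rot: [-164.9, -0.1, -63.0]
force: [0.1, 0.2, 0.3]
grip_width: 0.0399
shift [-1.293 -0.426  0.03 ] turn [-0.165 -0.035 -0.254]
shift [-3.709 -1.399  0.287] turn [-0.15  -0.093 -0.696]
[0.40020798 0.27817933 0.057     ]
```

View pics/s4.png

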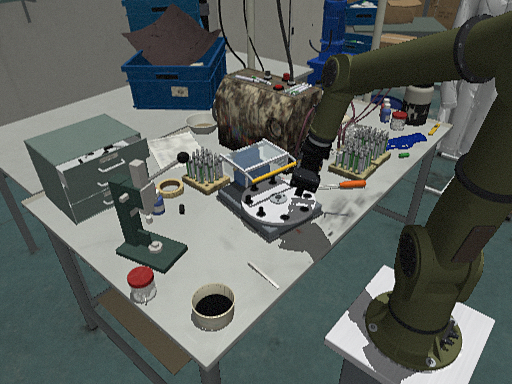

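```bash

python3 -m pendant '[[-0.12,-0.05,0,-0.03,0,-0.03],[-0.28,-0.12,0,-0.06,-0.01,-0.06],[-0.43,-0.18,0,-0.09,-0.015,-0.1],[-0.58,-0.25,0,-0.12,-0.02,-0.14],[-0.73,-0.3,0,-0.15,-0.025,-0.18],[-0.87,-0.35,0,-0.165,-0.03,-0.22],[-1,-0.38,0,-0.165,-0.035,-0.25],[-1,-0.38,0,-0.165,-0.035,-0.254]]'
python3 - <<'E'
from h import *
delta((.40,.279,.13),(180,0,0))
E
```

```text
time_s: 14.35
tool_pos: [0.4276, -0.0073, 0.1306]
tool_rot: [180.0, 0.1, -39.9]
force: [0.8, 0.6, 0.1]
grip_width: 0.0398
shift [-2.048 -2.02   0.011] turn [-0.     0.002 -0.443]
```

```bash

python3 -m pendant '[[-0.12,-0.12,0,0,0,-0.03],[-0.28,-0.28,0,0,0,-0.06],[-0.43,-0.43,0,0,0,-0.1],[-0.58,-0.58,0,0,0,-0.14],[-0.73,-0.73,0,0,0,-0.18],[-0.87,-0.87,0,0,0,-0.22],[-1,-1,0,0,0,-0.22],[-1,-1,0,0,0,-0.22]]'
python3 - <<'E'
from h import *
delta((.40,.279,.13),(180,0,0))
E
```

```text
time_s: 15.35
tool_pos: [0.4154, 0.1347, 0.1312]
tool_rot: [-179.9, 0.1, -19.9]
force: [0.2, -1.6, -0.5]
grip_width: 0.0398
shift [-0.637 -1.304  0.015] turn [-0.001  0.001 -0.221]
```

```bash

python3 -m pendant '[[-0.08,-0.12,0,0,0,-0.03],[-0.2,-0.28,0,0,0,-0.06],[-0.3,-0.43,0,0,0,-0.1],[-0.4,-0.58,0,0,0,-0.14],[-0.5,-0.73,0,0,0,-0.18],[-0.6,-0.87,0,0,0,-0.22],[-0.63,-1,0,0,0,-0.22],[-0.63,-1,0,0,0,-0.22]]'
python3 - <<'E'
from h import *
delta((.40,.279,.09),(180,0,0))
f,K,V=cam("wrist");cv2.imwrite("pics/w5.png",f[:,:,::-1])
print(proj(K,V,(.40,.279,.057)))
E
```

```text
time_s: 16.35
tool_pos: [0.3906, 0.25, 0.1314]
tool_rot: [-179.9, 0.1, -0.2]
force: [0.6, -0.1, -0.3]
grip_width: 0.0399
shift [ 0.094 -0.289  0.414] turn [-0.002  0.001 -0.002]
[269.30314274 154.99327753]
```

View pics/w5.png

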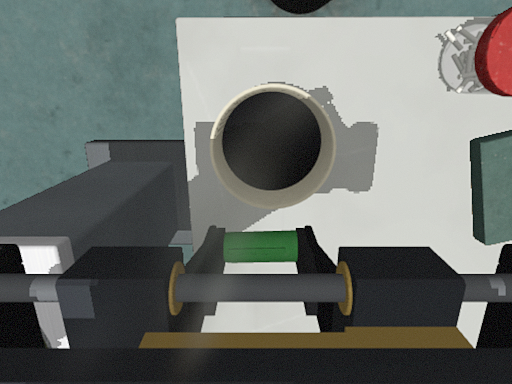

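```bash
python3 - <<'E'
from h import *
f,K,V=cam("wrist")
h=cv2.cvtColor(f,cv2.COLOR_RGB2HSV);m=cv2.inRange(h,np.array((12,25,60)),np.array((40,200,255)));m[:,:200]=0;m[:,345:]=0;m[225:]=0;m[:70]=0
n,l,st,ce=cv2.connectedComponentsWithStats(m);i=1+st[1:,4].argmax();P=cv2.convexHull(cv2.findNonZero((l==i).astype(np.uint8)))
e=cv2.fitEllipse(P);print(st[i],e)
for z in(.05,.057):
  w=np.array([onz(K,V,q,z)[:2] for q in P[:,0,:]]).astype(np.float32);print(z,cv2.minEnclosingCircle(w),w.mean(0))
s=np.load("scene.npz");m=cv2.inRange(cv2.cvtColor(s["f"],cv2.COLOR_RGB2HSV),np.array((12,30,60)),np.array((40,200,255)));m[:,:185]=0;m[:,240:]=0;m[:280]=0;m[335:]=0
x,y,w,hh=cv2.boundingRect(m);print(x,y,w,hh,onz(s["K"],s["V"],(x+w/2,(y+305)/2),.057))
E
```

```text
[ 209   82  127  126 4820] ((272.40008544921875, 144.46058654785156), (124.813232421875, 127.11930847167969), 59.66544723510742)
0.05 ((0.4029146134853363, 0.28265100717544556), 0.05731784552335739) [0.40336937 0.28759772]
0.057 ((0.4026561379432678, 0.2839179039001465), 0.05588679388165474) [0.4030995 0.2887409]
191 282 44 48 [0.41138814 0.27156763 0.057     ]
```

```bash

python3 -m pendant '[[0.03,-0.08,0.05,0,0,0],[0.08,-0.2,0.15,0,0,0],[0.124,-0.34,0.3,0,0,0],[0.124,-0.34,0.45,0,0,0],[0.124,-0.34,0.6,0,0,0],[0.124,-0.34,0.75,0,0,0],[0.124,-0.34,0.82,0,0,0],[0.124,-0.34,0.82,0,0,0]]'
python3 - <<'E'
from h import *
delta((.403,.284,.022),(180,0,0))
f,K,V=cam("scene");cv2.imwrite("pics/s5.png",cv2.resize(f[240:350,130:300,::-1],None,fx=4.5,fy=4.5))
f,K,V=cam("wrist");cv2.imwrite("pics/w6.png",f[:,:,::-1])
E
```

```text
time_s: 17.45
tool_pos: [0.4032, 0.2822, 0.0489]
tool_rot: [-179.9, 0.1, -0.4]
force: [-0.4, 0.8, 0.2]
grip_width: 0.0397
shift [-0.002 -0.017  0.269] turn [-0.001  0.002 -0.004]
```

View pics/s5.png

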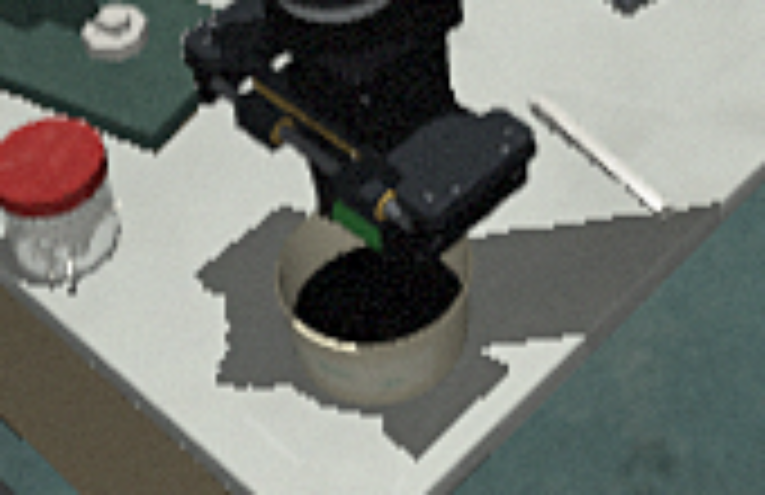

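View pics/w6.png

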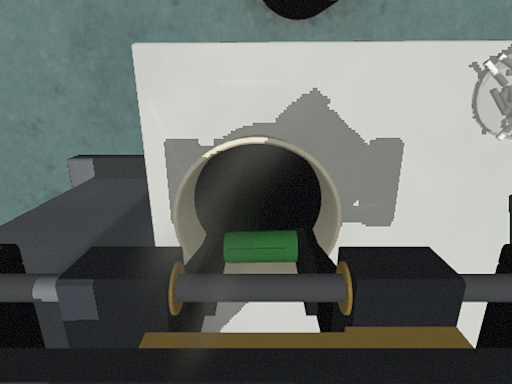

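```bash

python3 -m pendant '[[0,0,0.05,0,0,0],[0,0,0.1,0,0,0],[0,-0.01,0.15,0,0,0],[0,-0.02,0.2,0,0,0],[0,-0.02,0.26,0,0,0],[0,-0.02,0.26,0,0,0],[0,-0.02,0.26,0,0,0],[0,-0.02,0.26,0,0,0]]'
python3 -m pendant '[[0,0,0,0,0,0],[0,0,0,0,0,0],[0,0,0,0,0,0],[0,0,0,0,0,0],[0,0,-0.1,0,0,0],[0,0,-0.3,0,0,0],[0,0,-0.6,0,0,0],[0,0,-0.9,0,0,0]]' 52
python3 - <<'E'
from h import *
f,K,V=cam("wrist");cv2.imwrite("pics/w7.png",f[:,:,::-1])
delta((.5,.10,.22),(180,0,-10))
E
```

```text
time_s: 18.55
tool_pos: [0.4037, 0.2847, 0.0235]
tool_rot: [-179.9, 0.1, -0.4]
force: [1.4, -0.5, -0.7]
grip_width: 0.0396
time_s: 19.55
tool_pos: [0.4038, 0.285, 0.1156]
tool_rot: [-179.9, 0.0, -0.3]
force: [-0.0, 0.3, -0.2]
grip_width: 0.0518
shift [ 0.956  1.859 -1.01 ] turn [-0.003 -0.003  0.108]
```

View pics/w7.png

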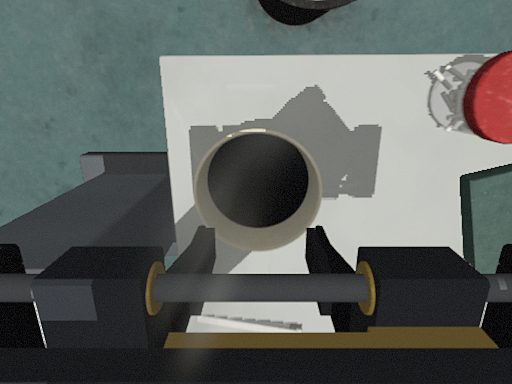

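```bash
python3 - <<'E'
from h import *
f,K,V=cam("wrist");a=f[120:260,180:340].astype(float)
cv2.imwrite("pics/w7b.png",cv2.resize(np.clip(a*3,0,255).astype(np.uint8)[:,:,::-1],None,fx=4,fy=4))
f,K,V=cam("scene");a=f[270:345,170:260].astype(float)
cv2.imwrite("pics/s7b.png",cv2.resize(np.clip(a*2,0,255).astype(np.uint8)[:,:,::-1],None,fx=7,fy=7))
E
```

```text
(no output)
```

View pics/w7b.png

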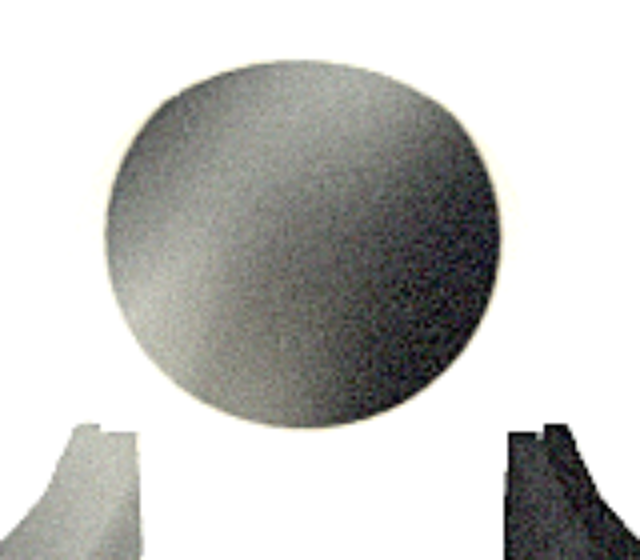

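View pics/s7b.png

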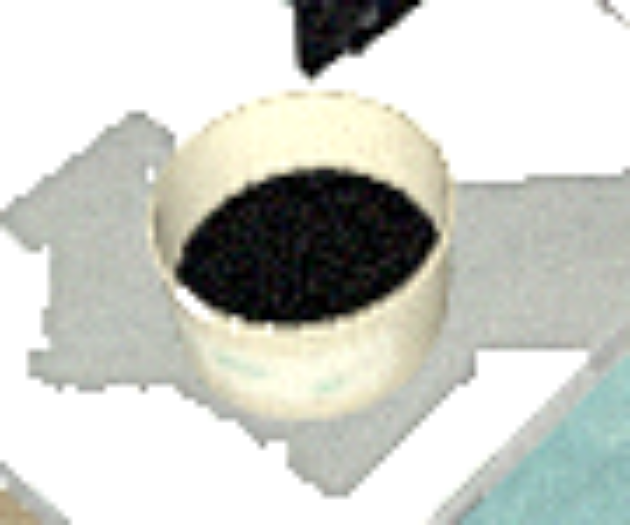

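```bash
python3 - <<'E'
from h import *
for n in("top","scene"):
    f,K,V=cam(n);print(n,blobs(f,(40,80,25),(85,255,255),8)[0])
    cv2.imwrite(f"pics/{n}8.png",f[:,:,::-1])
E
```

```text
top [([432, 57, 5, 7, 25], [434.1, 60.1]), ([419, 121, 6, 2, 9], [421.2, 121.7]), ([418, 136, 9, 3, 22], [422.5, 136.8]), ([505, 143, 7, 9, 48], [508.1, 147.1]), ([424, 228, 8, 3, 12], [427.7, 229.2]), ([423, 235, 8, 4, 10], [427.1, 236.5]), ([495, 267, 13, 11, 64], [501.1, 272.3])]
scene [([328, 117, 4, 5, 16], [329.2, 119.3]), ([323, 119, 4, 5, 12], [324.4, 121.4]), ([361, 137, 3, 9, 11], [362.2, 140.5]), ([383, 139, 5, 14, 21], [385.1, 145.3]), ([348, 151, 7, 19, 47], [350.9, 159.8]), ([369, 151, 3, 15, 16], [370.2, 158.3]), ([341, 152, 4, 15, 28], [342.6, 159.2]), ([366, 153, 3, 13, 17], [367.0, 158.5]), ([399, 153, 10, 5, 37], [403.5, 154.6]), ([354, 154, 5, 19, 45], [355.9, 162.4]), ([116, 185, 6, 4, 8], [118.4, 186.5]), ([136, 193, 5, 6, 9], [138.3, 195.8]), ([113, 197, 6, 7, 9], [115.1, 200.4]), ([137, 199, 5, 5, 9], [139.7, 201.3]), ([130, 204, 5, 5, 9], [132.0, 205.9]), ([117, 208, 8, 13, 26], [120.2, 214.7]), ([132, 215, 8, 5, 11], [135.2, 216.7]), ([138, 223, 4, 6, 10], [140.0, 225.3]), ([146, 238, 5, 7, 11], [147.7, 240.6]), ([141, 240, 4, 5, 8], [142.2, 242.1]), ([117, 252, 7, 4, 9], [119.9, 253.6]), ([127, 255, 5, 5, 8], [129.1, 257.2]), ([138, 260, 4, 4, 8], [139.4, 261.5]), ([143, 263, 13, 7, 22], [149.0, 265.5]), ([158, 269, 7, 4, 10], [161.2, 270.5])]
```

View pics/top8.png

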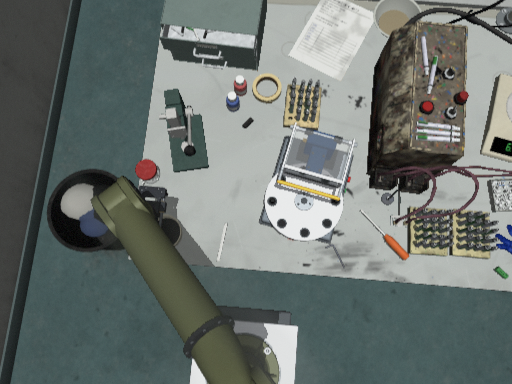

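View pics/scene8.png

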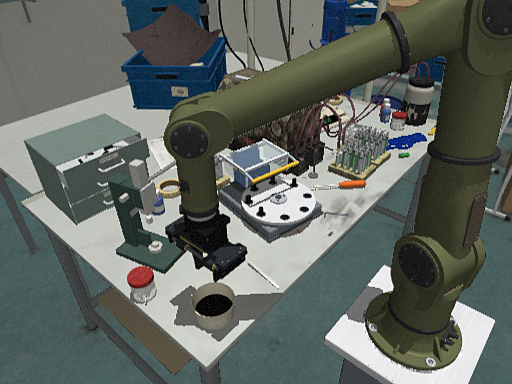

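```bash
python3 - <<'E'
from h import *
s=np.load("scene.npz");t=np.load("top.npz")
# front tube ends: scene zoom /5,/4.5 +200,120 ; top zoom /5,/4.5 +240,120
S=lambda x,y:(200+x/5,120+y/4.5);T=lambda x,y:(240+x/5,120+y/4.5)
for n,a,b in(("front tube L",S(222,232),T(228,207)),("front tube R",S(437,152),T(516,280)),("rear L",S(105,157),T(278,25)),("rear R",S(318,90),T(572,100)),("barL",S(265,273),T(190,276)),("barR",S(488,190),T(496,354))):
    print(n,tri([(s["K"],s["V"],a),(t["K"],t["V"],b)]))
E
```

```text
front tube L (array([ 0.6157378 , -0.08132986,  0.16834414]), np.float64(0.002929918927820937))
front tube R (array([ 0.57732159, -0.25508305,  0.17156107]), np.float64(2.7867206450275105e-05))
rear L (array([ 0.74269371, -0.10263988,  0.17451789]), np.float64(0.002489159971234152))
rear R (array([ 0.70485363, -0.28290293,  0.17096526]), np.float64(0.0015820587916831035))
barL (array([ 0.56639019, -0.0634402 ,  0.16369342]), np.float64(1.0162860743318465e-05))
barR (array([ 0.5290639 , -0.24756329,  0.15980029]), np.float64(0.0006577345078278839))
```

```bash
cat >> h.py <<'E'
YAW=-12.2;PHI=15
RB=R.from_euler("z",YAW,degrees=True)*R.from_euler("x",180,degrees=True)*R.from_euler("y",PHI,degrees=True)
RPYB=RB.as_euler("xyz",degrees=True)
BAR=np.array([.5480,-.1530,.164])
E
python3 - <<'E'
from h import *
print(RPYB,RB.as_matrix().round(2).tolist())
zt=RB.as_matrix()[:,2]
print(BAR+.047*zt,BAR-.033*zt)
delta(BAR-.033*zt,RPYB)
E
```

```text
[180.  -15.  -12.2] [[0.94, -0.21, 0.25], [-0.2, -0.98, -0.05], [0.26, 0.0, -0.97]]
[ 0.55988977 -0.15557066  0.11860149] [ 0.53965186 -0.15119507  0.19587555]
shift [ 1.388  4.344 -0.829] turn [-0.018  0.167  0.13 ]
```

```bash

python3 -m pendant '[[0,0.05,-0.2,0,0,0],[0.05,0.15,-0.4,0,0,0],[0.1,0.3,-0.6,0,0,0],[0.15,0.45,-0.8,0,0,0],[0.2,0.6,-0.9,0,0,0],[0.25,0.75,-0.9,0,0,0],[0.3,0.9,-0.9,0,0,0],[0.35,1,-0.9,0,0,0]]' 30
python3 -m pendant '[[0.05,0.15,0,0,0,0],[0.1,0.3,0,0,0,0],[0.15,0.45,0,0,0,0],[0.2,0.6,0,0,0,0],[0.25,0.75,0,0,0,0],[0.3,0.9,0,0,0,0],[0.35,1,0,0,0,0],[0.35,1,0,0,0,0]]'
python3 -m pendant '[[0.05,0.15,0,0,0.02,0.02],[0.1,0.3,0,0,0.05,0.04],[0.15,0.45,0,0,0.08,0.06],[0.2,0.6,0,0,0.11,0.08],[0.25,0.75,0,0,0.14,0.1],[0.3,0.9,0,-0.01,0.16,0.12],[0.35,1,0,-0.018,0.167,0.13],[0.35,1,0,-0.018,0.167,0.13]]'
python3 - <<'E'
from h import *
zt=RB.as_matrix()[:,2]
delta(BAR-.033*zt,RPYB)
f,K,V=cam("wrist");cv2.imwrite("pics/w9.png",f[:,:,::-1]);print(proj(K,V,BAR))
E
```

```text
time_s: 20.8
tool_pos: [0.4381, 0.183, 0.2025]
tool_rot: [-179.9, 0.2, -0.4]
force: [1.3, -0.4, -0.7]
grip_width: 0.0302
time_s: 21.8
tool_pos: [0.4729, 0.0831, 0.2028]
tool_rot: [-179.9, 0.1, -0.5]
force: [-0.5, 0.2, 0.2]
grip_width: 0.03
time_s: 22.8
tool_pos: [0.5071, -0.0165, 0.2028]
tool_rot: [180.0, -15.0, -12.2]
force: [1.0, 0.6, -0.4]
grip_width: 0.0302
shift [0.563 1.248 0.222] turn [0. 0. 0.]
[316.13828783 314.39849591]
```

View pics/w9.png

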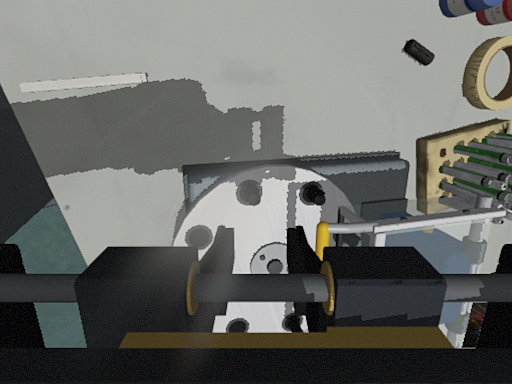

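```bash

python3 -m pendant '[[0.05,0.15,0,0,0,0],[0.12,0.3,0,0,0,0],[0.2,0.45,0,0,0,0],[0.28,0.6,0,0,0,0],[0.36,0.75,0,0,0,0],[0.45,0.9,0,0,0,0],[0.5,1,0,0,0,0],[0.5,1,0,0,0,0]]'
python3 - <<'E'
from h import *
zt=RB.as_matrix()[:,2]
delta(BAR-.033*zt,RPYB)
f,K,V=cam("wrist");cv2.imwrite("pics/w10.png",f[:,:,::-1]);
m=blobs(f,(15,100,60),(35,255,255),60);print(m[0],proj(K,V,BAR),[proj(K,V,BAR+k*np.array([.213,.977,0])) for k in(.09,-.09)])
E
```

```text
time_s: 23.85
tool_pos: [0.5331, -0.1251, 0.2156]
tool_rot: [-180.0, -15.0, -12.2]
force: [0.2, 0.5, -0.1]
grip_width: 0.0302
shift [0.065 0.241 0.221] turn [-0.     0.001 -0.   ]
[([260, 102, 15, 172, 2221], [266.6, 186.4]), ([321, 262, 14, 53, 338], [329.1, 288.1]), ([186, 281, 12, 34, 195], [190.1, 300.6]), ([261, 301, 12, 10, 98], [266.2, 305.1]), ([119, 327, 334, 21, 5574], [296.8, 338.8])] [265.70927516 219.26147107] [array([266.50967601, 114.10428321]), array([265.05411898, 305.3363201 ])]
```

View pics/w10.png

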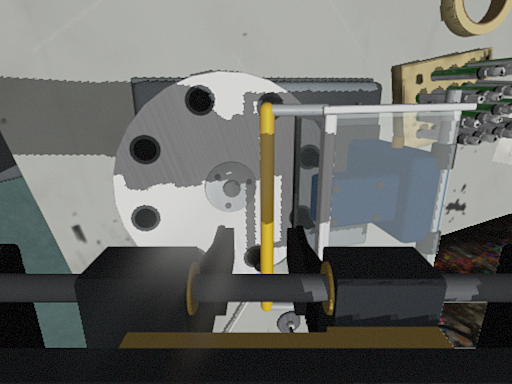

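```bash

python3 -m pendant '[[0.03,0.08,0,0,0,0],[0.07,0.2,0.05,0,0,0],[0.07,0.24,0.15,0,0,0],[0.07,0.24,0.3,0,0,0],[0.07,0.24,0.45,0,0,0],[0.07,0.24,0.6,0,0,0],[0.07,0.24,0.65,0,0,0],[0.07,0.24,0.65,0,0,0]]'
python3 - <<'E'
from h import *
zt=RB.as_matrix()[:,2]
delta(BAR+.047*zt,RPYB)
f,K,V=cam("wrist");cv2.imwrite("pics/w11.png",f[:,:,::-1]);
f,K,V=cam("scene");cv2.imwrite("pics/s11.png",cv2.resize(f[100:240,190:350,::-1],None,fx=5,fy=4.2))
E
```

```text
time_s: 24.9
tool_pos: [0.5509, -0.1524, 0.1542]
tool_rot: [-180.0, -14.9, -12.1]
force: [1.2, 0.8, 0.4]
grip_width: 0.0303
shift [-0.     0.012  0.368] turn [-0.     0.001  0.001]
```

View pics/w11.png

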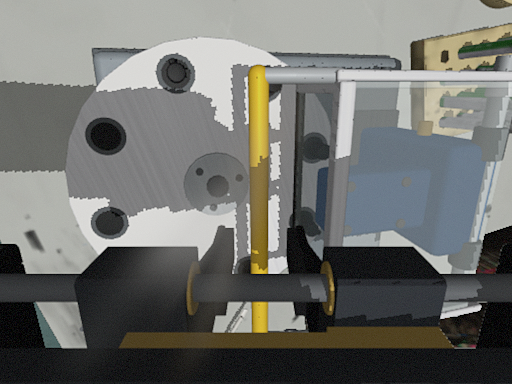

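View pics/s11.png

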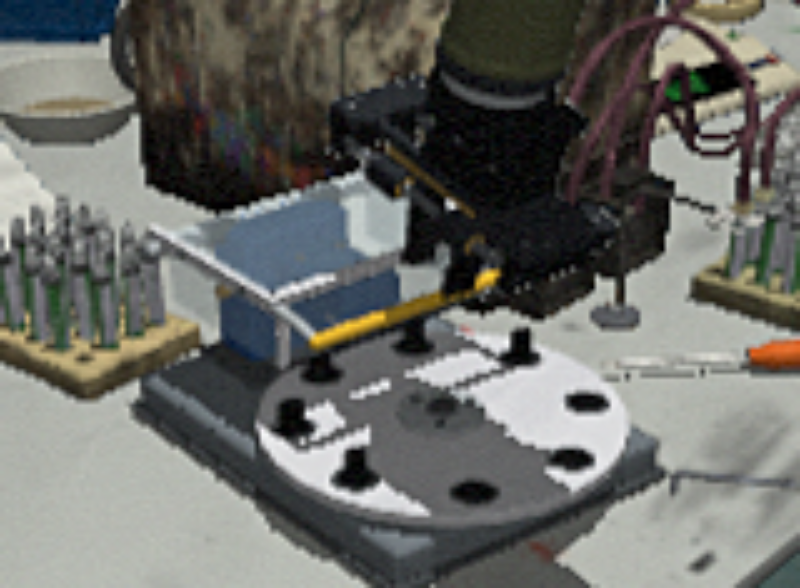

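```bash
python3 - <<'E'
from h import *
f,K,V=cam("wrist");o=env.get_obs()
for uv in((258.5,66),(259,180)): print(onz(K,V,uv,.164), R.from_euler("xyz",o["tool_rot"],degrees=True).inv().apply(onz(K,V,uv,.164)-o["tool_pos"]).round(4))
E
```

```text
[ 0.56997551 -0.05734237  0.164     ] [ 0.0004 -0.0972 -0.0089]
[ 0.55614346 -0.12282234  0.164     ] [ 0.0006 -0.0303 -0.0088]
```

```bash

python3 -m pendant '[[0,-0.02,0.06,0,0,0],[0,-0.04,0.12,0,0,0],[0,-0.05,0.18,0,0,0],[0,-0.05,0.24,0,0,0],[0,-0.05,0.3,0,0,0],[0,-0.05,0.37,0,0,0],[0,-0.05,0.37,0,0,0],[0,-0.05,0.37,0,0,0]]'
python3 - <<'E'
from h import *
f,K,V=cam("wrist");cv2.imwrite("pics/w12.png",f[:,:,::-1]);
f,K,V=cam("scene");cv2.imwrite("pics/s12.png",cv2.resize(f[100:240,190:350,::-1],None,fx=5,fy=4.2))
E
```

```text
time_s: 26.05
tool_pos: [0.5615, -0.1498, 0.119]
tool_rot: [180.0, -15.0, -12.2]
force: [0.2, -0.9, 0.4]
grip_width: 0.03
```

View pics/w12.png

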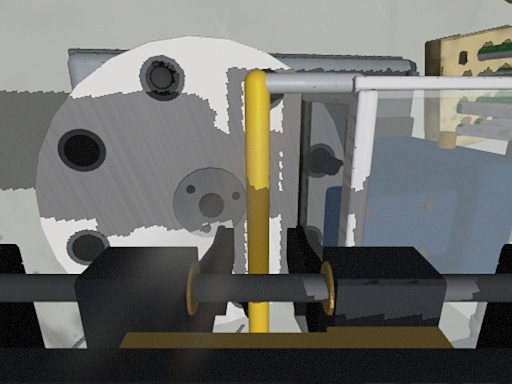

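View pics/s12.png

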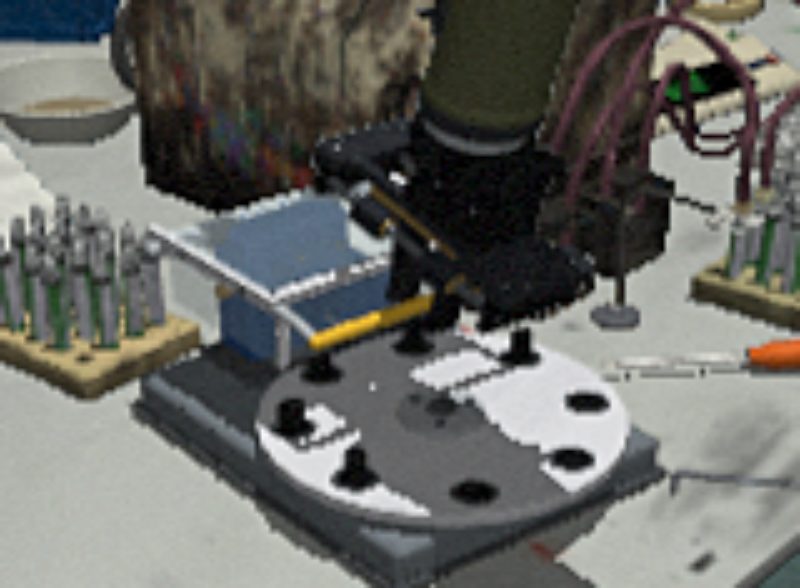

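```bash

python3 -m pendant '[[0,0,0,0,0,0],[0,0,0,0,0,0],[0,0,0,0,0,0],[0,0,0,0,0,0],[0,0,0,0,0,0],[0,0,0,0,0,0],[0,0,0,0,0,0],[0,0,0,0,0,0]]' 4 30
python3 - <<'E'
from h import *
m=RB.as_matrix()
mx=np.array([np.cos(np.radians(YAW)),np.sin(np.radians(YAW)),0])
for a in range(0,66,5):
    t=np.radians(a);d=mx*.175*(1-np.cos(t))+np.array([0,0,.175*np.sin(t)]);print(a,(m.T@d/.1).round(3))
E
```

```text
time_s: 27.15
tool_pos: [0.5605, -0.1496, 0.1183]
tool_rot: [180.0, -14.9, -12.2]
force: [-4.9, 0.9, -0.2]
grip_width: 0.0111
0 [0. 0. 0.]
5 [ 0.046  0.    -0.146]
10 [ 0.104  0.    -0.287]
15 [ 0.175  0.    -0.422]
20 [ 0.257  0.    -0.551]
25 [ 0.35   0.    -0.672]
30 [ 0.453  0.    -0.785]
35 [ 0.565  0.    -0.888]
40 [ 0.687  0.    -0.981]
45 [ 0.815  0.    -1.063]
50 [ 0.951  0.    -1.133]
55 [ 1.092  0.    -1.192]
60 [ 1.237  0.    -1.237]
65 [ 1.386  0.    -1.27 ]
```

```bash

python3 -m pendant '[[0.02,0,-0.07,0,0,0],[0.046,0,-0.146,0,0,0],[0.075,0,-0.217,0,0,0],[0.104,0,-0.287,0,0,0],[0.14,0,-0.355,0,0,0],[0.175,0,-0.422,0,0,0],[0.175,0,-0.422,0,0,0],[0.175,0,-0.422,0,0,0]]'
python3 - <<'E'
from h import *
f,K,V=cam("wrist");cv2.imwrite("pics/w13.png",f[:,:,::-1]);
f,K,V=cam("scene");cv2.imwrite("pics/s13.png",cv2.resize(f[100:240,190:350,::-1],None,fx=5,fy=4.2))
E
```

```text
time_s: 28.15
tool_pos: [0.5651, -0.1506, 0.1635]
tool_rot: [180.0, -14.7, -12.2]
force: [-7.7, 1.8, -1.2]
grip_width: 0.0111
```

View pics/w13.png

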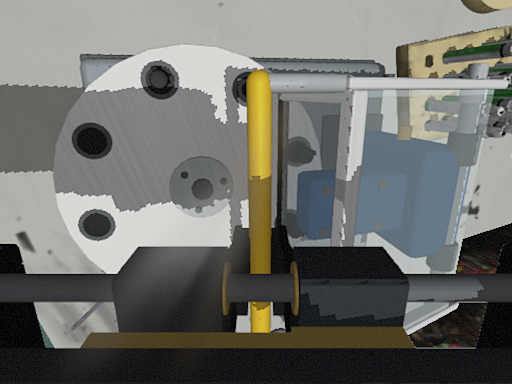

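View pics/s13.png

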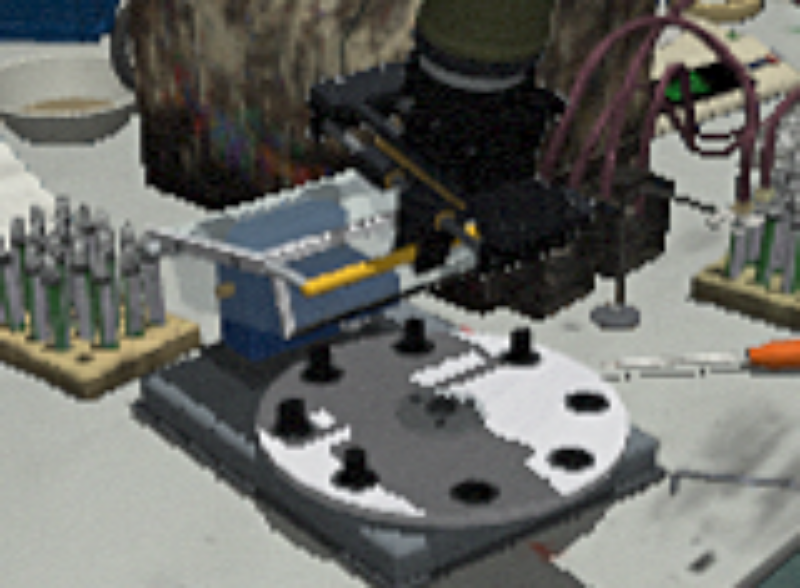

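```bash

python3 -m pendant '[[0.02,0,-0.065,0,0,0],[0.065,0,-0.13,0,0,0],[0.11,0,-0.19,0,0,0],[0.16,0,-0.25,0,0,0],[0.215,0,-0.31,0,0,0],[0.265,0,-0.363,0,0,0],[0.265,0,-0.363,0,0,0],[0.265,0,-0.363,0,0,0]]'
python3 -m pendant '[[0.045,0,-0.05,0,0,0],[0.11,0,-0.103,0,0,0],[0.17,0,-0.15,0,0,0],[0.232,0,-0.196,0,0,0],[0.295,0,-0.24,0,0,0],[0.36,0,-0.278,0,0,0],[0.36,0,-0.278,0,0,0],[0.36,0,-0.278,0,0,0]]'
python3 - <<'E'
from h import *
o=env.get_obs();print(o["tool_pos"],o["force"])
f,K,V=cam("scene");cv2.imwrite("pics/s14.png",cv2.resize(f[80:240,190:350,::-1],None,fx=4.5,fy=3.7))
E
```

```text
time_s: 29.25
tool_pos: [0.5807, -0.154, 0.2067]
tool_rot: [180.0, -14.7, -12.2]
force: [-13.6, 2.2, 3.4]
grip_width: 0.0106
time_s: 30.25
tool_pos: [0.6095, -0.1602, 0.2461]
tool_rot: [179.9, -15.0, -12.1]
force: [-14.6, 3.4, 11.6]
grip_width: 0.0108
[ 0.60953942 -0.16016818  0.24608246] [-14.55824689   3.44796995  11.59966342]
```

View pics/s14.png

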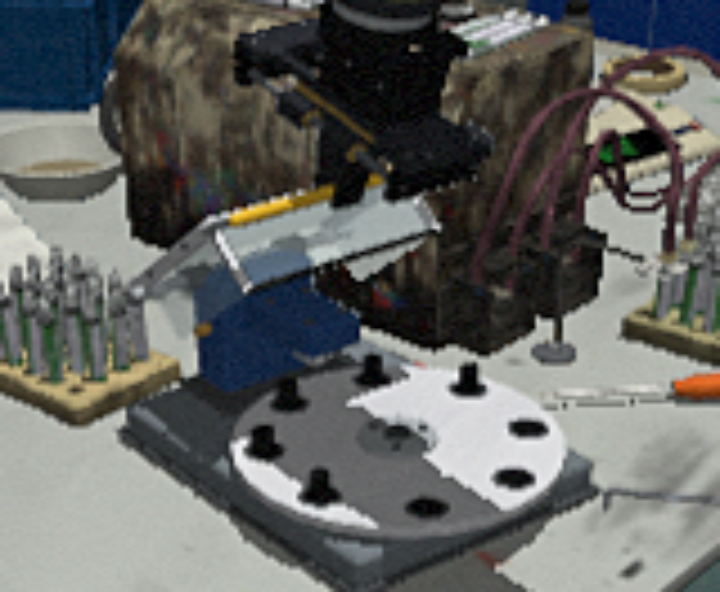

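```bash

python3 -m pendant '[[0.04,0,-0.06,0,0,0],[0.1,0,-0.1,0,0,0],[0.17,0,-0.13,0,0,0],[0.24,0,-0.16,0,0,0],[0.3,0,-0.185,0,0,0],[0.36,0,-0.21,0,0,0],[0.36,0,-0.21,0,0,0],[0.36,0,-0.21,0,0,0]]'
cat > ang.py <<'E'
from h import *
o=env.get_obs();m=R.from_euler("xyz",o["tool_rot"],degrees=True).as_matrix()
print(o["tool_pos"],o["force"].round(1),o["grip_width"])
b=o["tool_pos"]-.047*m[:,2]
mx=np.array([np.cos(np.radians(YAW)),np.sin(np.radians(YAW)),0])
piv=BAR+.175*mx; d=b-piv; print("bar by arm",b,"ang",np.degrees(np.arctan2(d[2],-d@mx)),"r",np.hypot(d[2],d@mx))
out=[]
for n in("scene","top"):
    f,K,V=cam(n);h=cv2.cvtColor(f,cv2.COLOR_RGB2HSV);M=cv2.inRange(h,np.array((15,120,90)),np.array((35,255,255)))
    k=np.zeros_like(M); 
    if n=="scene":k[90:200,210:320]=M[90:200,210:320]; x0,y0,s=190,60,4
    else:k[130:215,260:350]=M[130:215,260:350]; x0,y0,s=240,110,4
    P=cv2.findNonZero(k);print(n,cv2.boundingRect(k),len(P))
    cv2.imwrite(f"pics/{n}_ang{int(o['time_s']*10)}.png",cv2.resize(f[y0:y0+140,x0:x0+160,::-1],None,fx=s,fy=s,interpolation=cv2.INTER_CUBIC));
    v=cv2.fitLine(P,cv2.DIST_L2,0,.01,.01).ravel();print("line dir",v[:2],"pt",v[2:]);out.append((K,V,v))
# plane intersect
N=[]
for K,V,v in out:
    l=np.cross([v[2],v[3],1],[v[2]+v[0],v[3]+v[1],1]);N.append((K@V[:3])[:].T@l)
N=np.array(N);N/=np.linalg.norm(N[:,:3],axis=1)[:,None]
d=np.cross(N[0,:3],N[1,:3]);d/=np.linalg.norm(d);p=np.linalg.lstsq(N[:,:3],-N[:,3],rcond=None)[0]
my=np.array([-mx[1],mx[0],0]);p=p+d*((b-p)@my)/(d@my)
q=p-piv;print("bar by images",p,"dir",d,"ang",np.degrees(np.arctan2(q[2],-q@mx)),"r",np.hypot(q[2],q@mx))
E
python3 ang.py;ls pics|grep ang
```

```text
time_s: 31.3
tool_pos: [0.6389, -0.1664, 0.272]
tool_rot: [180.0, -15.0, -12.1]
force: [-1.9, 0.5, -3.0]
grip_width: 0.011
[ 0.63891225 -0.16641162  0.27199418] [-1.9  0.5 -3. ] 0.011028021122633942
bar by arm [ 0.62702636 -0.16384886  0.31739416] ang 58.10369120349223 r 0.1806750552659381
scene (234, 95, 35, 75) 107
line dir [ 0.5605879  -0.82809496] pt [247.7757   124.794395]
top (287, 138, 16, 8) 63
line dir [0.9644981  0.26408976] pt [294.53967 141.60318]
bar by images [ 0.60949016 -0.1600574   0.37329677] dir [ 0.37344357  0.42858622 -0.82271122] ang 61.54901889111849 r 0.2380468768061183
scene_ang313.png
top_ang313.png
```

View pics/scene_ang313.png

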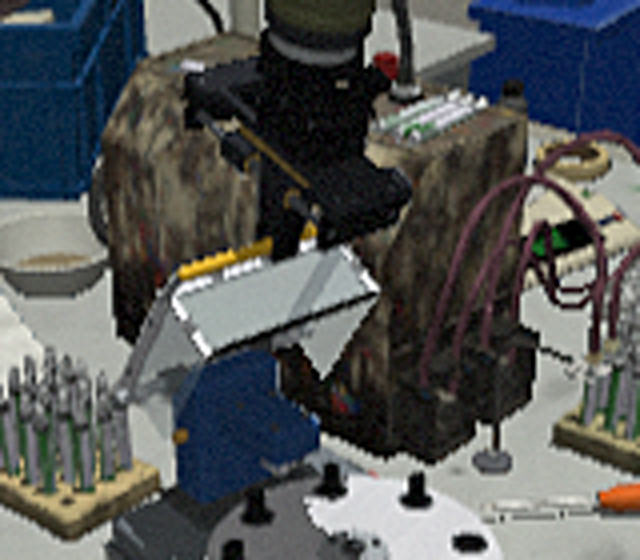

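View pics/top_ang313.png

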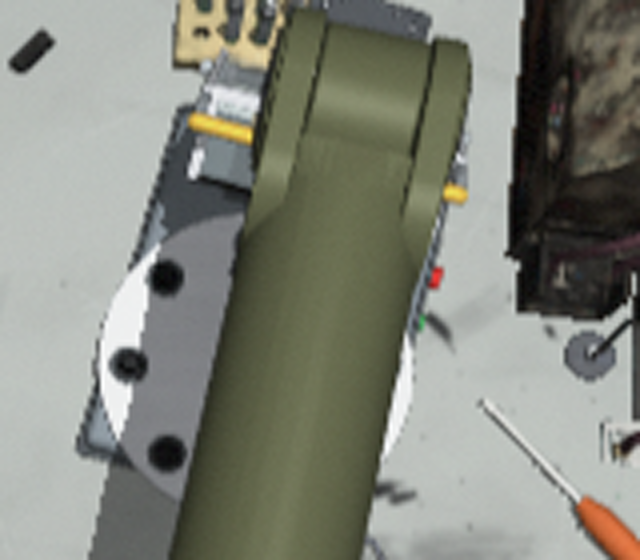

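```bash
python3 - <<'E'
from h import *
s=np.load("scene.npz");t=np.load("top.npz")
mx=np.array([np.cos(np.radians(YAW)),np.sin(np.radians(YAW)),0])
p,e=tri([(s["K"],s["V"],(235.2,127.5)),(t["K"],t["V"],(288,140))]);print(p,e)
p0,e0=tri([(s["K"],s["V"],(253,180.7)),(t["K"],t["V"],(278,181.3))]);print(p0,e0)
d=p-p0;dx,dz=d@mx,d[2];print(dx,dz,"theta half-chord",2*np.degrees(np.arctan2(dx,dz)),"by chord",2*np.degrees(np.arcsin(np.hypot(dx,dz)/.35)),"by z",np.degrees(np.arcsin(dz/.175)),"by x",np.degrees(np.arccos(1-dx/.175)))
# arm motion since grip
a=np.array([.6389,-.1664,.2720])-np.array([.5605,-.1496,.1183]);dx,dz=a@mx,a[2];print("arm",dx,dz,2*np.degrees(np.arctan2(dx,dz)),2*np.degrees(np.arcsin(np.hypot(dx,dz)/.35)))
E
```

```text
[ 0.6464641  -0.07862128  0.3144644 ] 0.0009340028442871296
[ 0.56648601 -0.06346569  0.16352902] 8.592213861142232e-05
0.08137460998644563 0.15093537887543657 theta half-chord 56.66135943248597 by chord 58.67137967671828 by z 59.59708005780157 by x 57.655937445178665
arm 0.08017966269248046 0.1537 55.098800589785625 59.37962610367202
```

```bash

python3 -m pendant '[[0.01,0,-0.003,0,0,0],[0.02,0,-0.006,0,0,0],[0.035,0,-0.01,0,0,0],[0.05,0,-0.014,0,0,0],[0.05,0,-0.014,0,0,0],[0.05,0,-0.014,0,0,0],[0.05,0,-0.014,0,0,0],[0.05,0,-0.014,0,0,0]]'
python3 ang.py; ls pics|grep ang
```

```text
time_s: 32.4
tool_pos: [0.6432, -0.1673, 0.2748]
tool_rot: [180.0, -15.0, -12.1]
force: [-2.9, 2.4, 0.2]
grip_width: 0.0107
[ 0.64320828 -0.16728103  0.27475441] [-2.9  2.4  0.2] 0.010665928555479069
bar by arm [ 0.63132605 -0.16471714  0.32015528] ang 59.74654856123904 r 0.18077604147792847
scene (234, 92, 34, 78) 103
line dir [ 0.47712943 -0.87883306] pt [246.79611  123.135925]
top (288, 137, 16, 8) 62
line dir [0.96112967 0.2760974 ] pt [295.7742  139.95161]
bar by images [ 0.59980586 -0.15790223  0.41437097] dir [ 0.37334058  0.27918947 -0.88468641] ang 63.775985666827616 r 0.2790975793311703
scene_ang313.png
scene_ang324.png
top_ang313.png
top_ang324.png
```

```bash
python3 - <<'E'
from h import *
fs,Ks,Vs=cam("scene");ft,Kt,Vt=cam("top")
def lend(f,win):
    x,y,w,h=win;m=cv2.inRange(cv2.cvtColor(f[y:y+h,x:x+w],cv2.COLOR_RGB2HSV),np.array((15,110,90)),np.array((35,255,255)))
    P=cv2.findNonZero(m)[:,0,:]+[x,y];c=P[P[:,0]<P[:,0].min()+2].mean(0);return c,len(P)
a=lend(fs,(225,112,40,22));b=lend(ft,(280,125,30,25));print(a,b)
p,e=tri([(Ks,Vs,a[0]),(Kt,Vt,b[0])]);print(p,e)
mx=np.array([np.cos(np.radians(YAW)),np.sin(np.radians(YAW)),0])
for pv in(np.array([.5668,-.0624,.1635])+.175*mx,):
    d=p-pv;print(np.degrees(np.arctan2(d[2],-d@mx)),np.hypot(d[2],d@mx))
cv2.imwrite("pics/s15.png",cv2.resize(fs[60:200,190:350,::-1],None,fx=4.5,fy=4,interpolation=cv2.INTER_CUBIC))
f,K,V=cam("wrist");cv2.imwrite("pics/w15.png",f[:,:,::-1])
E
```

```text
(array([234.57142857, 126.28571429]), 76) (array([288.625, 138.   ]), 65)
[ 0.65104468 -0.08013329  0.31666343] 0.00021225271349293708
59.86509907566128 0.17709912623874002
```

View pics/s15.png

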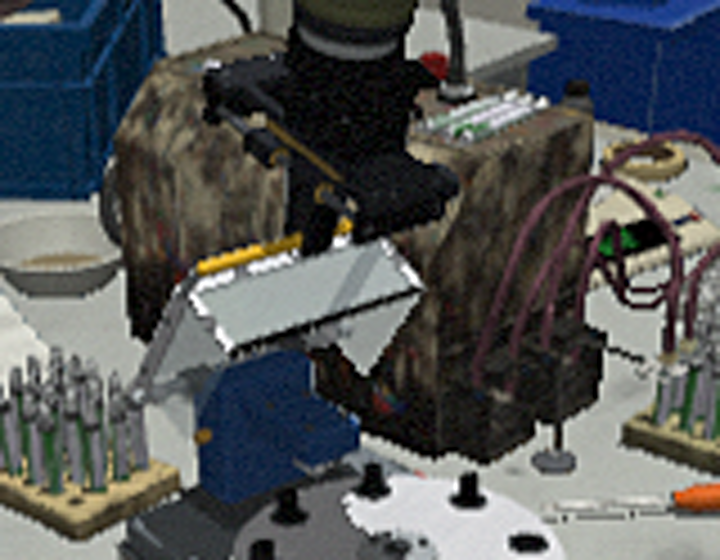

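View pics/w15.png

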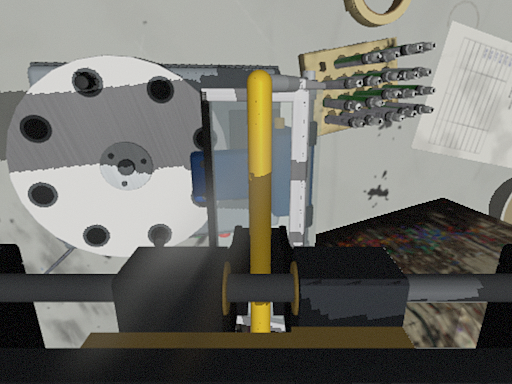

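The images give 59.9° (radius 177 mm against 175) and the arm gives 59.7°. I'll hold briefly, check that it stays put, then hand in.

```bash

python3 -m pendant '[[0,0,0,0,0,0],[0,0,0,0,0,0],[0,0,0,0,0,0],[0,0,0,0,0,0],[0,0,0,0,0,0],[0,0,0,0,0,0],[0,0,0,0,0,0],[0,0,0,0,0,0]]'
python3 - <<'E'
from h import *
t0=np.load("top.npz")["f"];f,K,V=cam("top");f2,_,_=cam("scene");s0=np.load("scene.npz")["f"]
cv2.imwrite("pics/end.png",np.hstack([f[150:300,120:260],t0[150:300,120:260]])[:,:,::-1].repeat(2,0).repeat(2,1))
for n,a,b,w in(("tub scene",s0,f2,(180,270,70,75)),("jar",s0,f2,(120,255,45,50)),("driver",s0,f2,(335,170,40,25))):
    x,y,ww,h=w;print(n,np.abs(a[y:y+h,x:x+ww].astype(int)-b[y:y+h,x:x+ww]).mean())
print(env.sign_off())
E
```

```text
time_s: 33.65
tool_pos: [0.6432, -0.1673, 0.2747]
tool_rot: [180.0, -15.0, -12.1]
force: [-4.6, 3.5, 1.2]
grip_width: 0.0105
tub scene 9.016253968253968
jar 7.308740740740741
driver 7.737
the job is handed in; nothing more can be done
None
```

View pics/end.png

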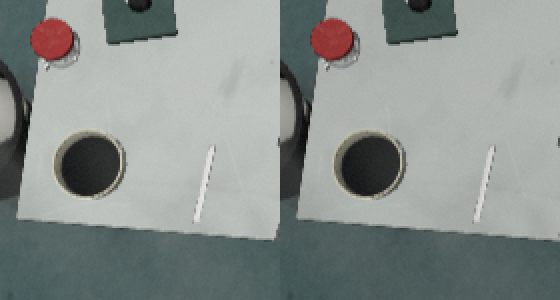

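I put the green cap in the beige tub, then lifted the guard by its yellow bar. The job was handed in at about 34 s with the gripper still holding the guard at about 60°.

- **Cap:** I never saw it in the tub after letting go; the inside only shows as black. It left the gripper over the tub, and I found no stray green cap on the dial or table in the later pictures, so I take it to be inside.
- **Guard angle:** the last checks gave 59.9° from the images and 59.7° from the arm. The arm's figure put the bar 181 mm from the hinge instead of 175 mm. Cruder estimates from the chord of the lift, made just before the last 1–2° adjustment, ranged from 55° to 60°.
- **Holding:** the grip read 10.5 mm on the 12 mm bar. The pose was steady over the last second, with about 6 N on the tool. During the lift it peaked at about 19 N because I was pressing the bar slightly towards the hinge; I eased that off.
- **Finger tips:** in the camera images they end about 35 mm short of the reported TCP. I allowed for this in every grasp after checking it on the way down to the cap.
- **Other things:** in the top view the tub is standing, and the jar and tweezers are where they were. I only compared the screwdriver by a rough image difference, and I did not check the hex key at the end.

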